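# Take the brass finial out from between the thread spools

## Robot

A 7-joint arm with a two-finger parallel gripper is mounted at the origin on the work surface; the furniture and walls round the work are solid. World frame = base frame: x ahead of the robot, y to its left, z up, the work surface at z = 0. Lengths are in mm, angles in rad, forces in N, time in s.
With the tool pointing down it reaches from about 400 to 875 mm from the base axis. Payload 4.4 kg.
Tool frame: the origin (TCP) lies midway between the tips of the shut fingers; the grasp point (between the pads) lies 19 mm behind it; z points along the fingers, y is the line along which they close (so a half turn about z gives the same grasp; the last joint's range is limited). The gripper opens to 85 mm and grips with 20 to 120 N. Pads are 22 mm wide; open, the fingers measure 114 mm over their backs; the gripper's body (76 mm by 85 mm) begins 54 mm behind the grasp point. The pads swing forward as they close: fully open they stand 13 mm farther back than shut.
Start: joints at [-1.184, 0.628, 0.038, 1.517, -0.027, 0.996, -0.02], TCP at [284.345, 584.522, 231.313] pointing down, gripper open.
Joint ranges: [-3.06, 3.06], [-0.37, 2.12], [-1.25, 1.32], [0.18, 2.47], [-1.1, 4.24], [0.23, 1.98], [-2.94, 2.94]. Speed limits (rad/s): [2.57, 2.57, 3.14, 3.14, 3.14, 3.14, 3.14].

## Interface

Orientations are given as [roll, pitch, yaw] about the fixed x, y, z axes, in that order (R = Rz(yaw) Ry(pitch) Rx(roll)).
In Python, from cell import monitor, cams, ctrl gives the robot as it stands.
- The arm moves only by the tool drive_tool, never from a script. Its argument "motion" is a list of rows, each an object with "fingers": the opening, from 0 (shut) to 1 (fully open); "linear": the shift along the tool's x, y, z in m, a list of three; "twist": the turn about the tool's z in rad. In form: [{"fingers": fingers, "linear": [x, y, z], "twist": twist}, ...]. A call has 1 to 5 rows; each row shifts and turns the commanded pose from where the row before left it, along the tool's axes as they then stand; what a row does not reach is not made up. A row lasts 1/12 s, in which the tool goes at most 41.7 mm and 7.16 degrees, less where a joint would pass 70% of its speed; a pose out of reach is approached as far as the arm can. A call with a gripper value outside its range is refused whole. The fingers move at their own pace and stop on an object; the grip force is fixed at half the most. Time passes only in rows, so rows that do not move let the fingers close. It gives the time, the measured TCP pose, the force, the opening and the grip force at its end, in the units of the state.
- monitor.read_state(): the state, without advancing time (a new reading comes with each control period).
- cams.get_image(name): name is "scene" or "top" or "wrist"; returns a dict with "color" (400x640x3 uint8, blue, green, red), "K" (3x3 intrinsics, pixels), "R" (3x3) and "t" (3): a world point X has camera coordinates R X + t. Camera axes: x right, y down, z forward; pixel columns grow to the right and rows downward; lengths in mm; the calibration is good to about 2 mm. A picture is of the moment at which its call begins. There is no depth.
- ctrl.finish_job(): hands the job in; it is judged then, once.
The state is a dict: "clock": time; "qpos": joint angles; "qd": joint speeds; "tau": joint torques, N m; "eef_pos": TCP position; "tool_rot": TCP orientation; "force": force on the tool from outside, world axes, zero at the start; "torque": the same for the moment, N m; "width": finger opening in mm; "gripper_force": force on a finger pad.
Only numpy, scipy, OpenCV 4.12 (cv2) and the standard library are available. Lean on these libraries where they do the work, as an engineer would, in place of code of your own. Each camera call takes 0.05 s, during which the arm holds its last target. There are 200 camera calls.

## Task

The brass lamp finial stands boxed in between two spools of thread in the wooden rack. Set the two spools beside it upright on the green side tray, then lift the finial out and stand it upright in the middle of the round cork mat, and finally put each spool back upright in the same place in the rack where it stood. In the end the third spool and the red finial must stand where they stood at the start too, and do not shove the small tin aside.

Things in the scene. Friction and masses are not known exactly. Their poses are not given: they have to be found in the camera images.
- spool_white: spool of white thread with white end flanges, standing upright in the rack; 36 mm diameter over the flanges, 58 mm high, about 45 g. Origin: centre of its underside (6 mm above the table while it stands in the rack); z up along its axis. One of three spools whose places in the rack differ from start to start.
- spool_blue: spool of light blue thread with white end flanges, standing upright in the rack; 34 mm diameter over the flanges, 55 mm high, about 45 g. Origin: centre of its underside (6 mm above the table while it stands in the rack); z up along its axis. One of three spools whose places in the rack differ from start to start.
- spool_black: spool of black thread with white end flanges, standing upright in the rack; 37 mm diameter over the flanges, 60 mm high, about 45 g. Origin: centre of its underside (6 mm above the table while it stands in the rack); z up along its axis. One of three spools whose places in the rack differ from start to start.
- brass_finial: the thing to fetch: turned brass lamp finial, 38 mm high to its tip, 19 mm across, 30 g, upright in the rack between two spools. It grips like a 16 x 16 mm square post 33 mm high with sides along its own x and y (at the start within 5 degrees of the rack's). Origin: centre of its underside; z up.
- red_finial: turned red finial, 34 mm high, 19 mm across, standing upright in the rack between two spools; not wanted. Origin: centre of its underside; z up.
- rack: fixed open pale wooden rack with blue-lined floor, 68 (x) x 196 (y) x 36 mm high; origin centre of underside. Floor 6 mm, walls 8 mm thick, inside 52 x 180 mm. Row of places along its y: spools at y = -64, 0, 64 mm, finials at -32 and 32. Blue cheeks at each finial narrow the inside to 36 mm: grip a finial along the rack's y, once both spools by it are gone; grip spools across x, above the walls.
- side_tray: fixed shallow green tray for setting things aside, 110 (x) x 160 (y) x 14 (z) mm, rim 5 mm thick, floor 5 mm above the table; origin: centre of its underside, z up. Two spools fit along its y, for example at y = -40 and 40 mm.
- cork_mat: fixed round cork mat with a black rubber edge, lying flat; 104 mm across, its cork middle 92 mm across with its flat top 6 mm above the table (rubber edge 4 mm). Origin: its centre, underside.
- brush_tin: small green and silver tin, 57 mm diameter, 72 mm high, 180 g, standing loose on the table to the left of the rack; a bystander, to be left alone. Origin: centre of its underside.
Not all that is in view belongs to the job. Leave any pink look-alike of the spool_white alone. Of the things shaped like the side_tray, the green one is meant.

How it is judged:
By the outcome, as a careful person would: the job done as asked, in the order asked, and still so for the second after the job is handed in, with the robot touching nothing.
It also fails if it takes over 99 s, if anything falls off the work surface, if the arm or the gripper's body presses on something with over 40 N, if the wrist force passes 120 N, or if a joint passes its speed limit or range.

## Working session

There is one attempt and no reset: what is moved stays moved. The work goes in short steps, Python scripts to look and compute and a tool call to move; the robot and the scene stay as the last step left them, time stands still between calls to the robot, and variables do not carry over. Pictures are saved under pics/ and viewed, at most 14 in all, crops included, and the job is handed in when it is done.

Besides the shell and the picture viewer there is one more tool, called after ">>>" as a command line: name --argument value ..., lists and objects as JSON in quotes. drive_tool: Moves the arm, as the interface text tells. Its arguments: {"type":"object","properties":{"motion":{"type":"array"}},"required":["motion"]}

```bash
ls; mkdir -p pics
cat > h.py <<'E'
import numpy as np, cv2
from cell import monitor, cams, ctrl
def grab(n,f=None):
    d=cams.get_image(n)
    if f: cv2.imwrite('pics/'+f+'.png',d['color']); np.savez('pics/'+f+'.npz',**{k:np.array(d[k]) for k in('color','K','R','t')})
    return d
def ray(d,u,v):
    K,R,t=[np.array(d[k],float) for k in'KRt']; t=t.ravel()
    w=R.T@np.linalg.solve(K,np.array([u,v,1.])); return -R.T@t,w/np.linalg.norm(w)
def onz(d,u,v,z):
    c,w=ray(d,u,v); return c+w*(z-c[2])/w[2]
def proj(d,X):
    p=np.array(d['K'])@(np.array(d['R'])@np.array(X,float)+np.array(d['t']).ravel()); return p[:2]/p[2]
def tri(*obs):
    A=np.zeros((3,3));b=np.zeros(3);L=[]
    for d,u,v in obs:
        c,w=ray(d,u,v);P=np.eye(3)-np.outer(w,w);A+=P;b+=P@c;L.append((P,c))
    X=np.linalg.solve(A,b); return X,max(np.linalg.norm(P@(X-c)) for P,c in L)
E
python3 - <<'E'
from h import *
s=monitor.read_state(); print({k:np.round(s[k],3) for k in('clock','eef_pos','tool_rot','force','width')})
for n in('scene','top','wrist'):
    d=grab(n,n+'0'); c,w=ray(d,320,200); print(n,c.round(),w.round(2),d['K'][0][0])
E
```

```text
pics
{'clock': np.float64(0.0), 'eef_pos': array([284.1  , 583.963, 230.412]), 'tool_rot': array([-3.14 ,  0.   ,  2.689]), 'force': array([ 0.39 , -0.308, -0.676]), 'width': np.float64(85.384)}
scene [-68. 848. 453.] [ 0.68 -0.58 -0.45] 363.30459865443953
top [422. 344. 960.] [ 0.14 -0.02 -0.99] 421.0810568240329
wrist [217. 618. 372.] [ 0.26 -0.13 -0.96] 311.6092802367824
```

View pics/top0.png

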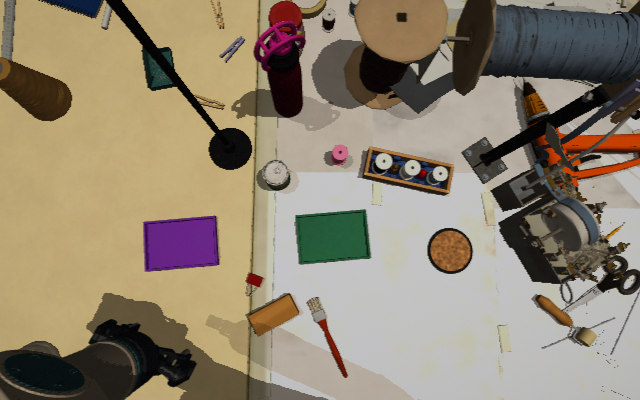

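View pics/scene0.png

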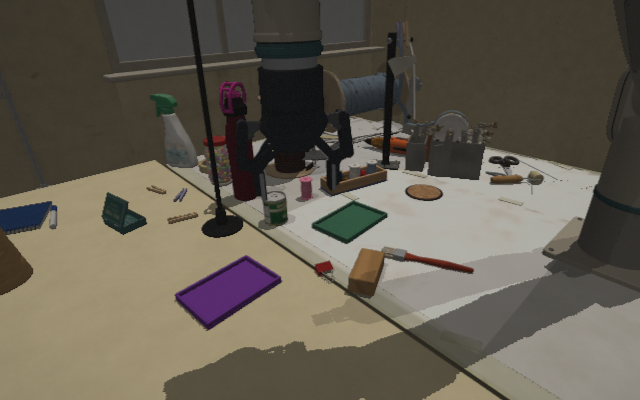

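Top view: rack around (408,170) with three white-flanged spools at (384,160), (411,167), (440,174); the pink look-alike at (340,155) is outside the rack; green tray (333,237) vs. purple (181,243) – green is meant; cork mat (450,250); tin (277,175). Enlarge the rack and compute rough positions.

Run:
```python
from h import *
d=dict(np.load('pics/top0.npz'))
im=d['color']
cv2.imwrite('pics/rackcrop.png',cv2.resize(im[135:205,350:465],None,fx=6.5,fy=6.5,interpolation=cv2.INTER_CUBIC))
for n,u,v,z in[('s1',384,160,65),('s2',411,167,65),('s3',440,174,65),('pink',340,155,58),('tray',333,237,14),('cork',450,250,6),('tin',277,175,60),('rackA',370,147,36),('rackB',453,165,36),('rackC',447,194,36),('rackD',363,176,36)]: print(n,onz(d,u,v,z).round(0))
```

```text
s1 [635. 184.  65.]
s2 [620. 125.  65.]
s3 [605.  62.  65.]
pink [647. 279.  58.]
tray [469. 292.  14.]
cork [442.  26.   6.]
tin [600. 416.  60.]
rackA [671. 210.  36.]
rackB [632.  22.  36.]
rackC [566.  38.  36.]
rackD [605. 226.  36.]
```

View pics/rackcrop.png

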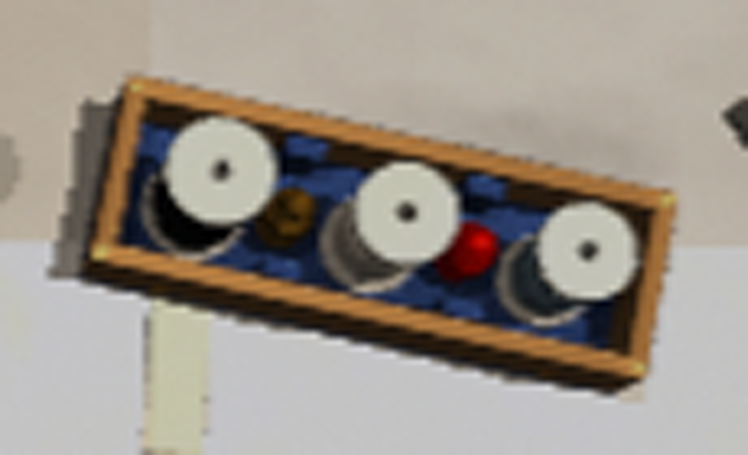

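Brass finial (crop 287,217) sits between the black spool (222,170) and the white spool (407,212); the red one is between white and blue, so black and white get moved. The pink one is outside the rack and is left alone. I'll move the wrist camera over the rack now.

>>> drive_tool --motion '[{"fingers":1,"linear":[-0.0325,-0.0185,0],"twist":0},{"fingers":1,"linear":[-0.0325,-0.0185,0],"twist":0},{"fingers":1,"linear":[-0.0325,-0.0185,0],"twist":0},{"fingers":1,"linear":[-0.0325,-0.0185,0],"twist":0},{"fingers":1,"linear":[-0.0325,-0.0185,0],"twist":0}]'

```text
clock: 0.57
eef_pos: [390.6, 428.6, 231.1]
tool_rot: [-3.141, -0.0, 2.689]
force: [0.9, 0.5, 1.3]
width: 85.6
gripper_force: 0.0
```

>>> drive_tool --motion '[{"fingers":1,"linear":[-0.0325,-0.0185,0],"twist":0},{"fingers":1,"linear":[-0.0325,-0.0185,0],"twist":0},{"fingers":1,"linear":[-0.0325,-0.0185,0],"twist":0},{"fingers":1,"linear":[-0.0325,-0.0185,0],"twist":0},{"fingers":1,"linear":[-0.0325,-0.0185,0],"twist":0}]'

```text
clock: 0.98
eef_pos: [496.3, 274.3, 231.2]
tool_rot: [-3.141, -0.0, 2.689]
force: [0.3, 0.2, 0.6]
width: 85.1
gripper_force: 0.0
```

>>> drive_tool --motion '[{"fingers":1,"linear":[-0.0325,-0.0185,0],"twist":0},{"fingers":1,"linear":[-0.0325,-0.0185,0],"twist":0},{"fingers":1,"linear":[-0.0325,-0.0185,0],"twist":0},{"fingers":1,"linear":[-0.0325,-0.0185,0],"twist":0},{"fingers":1,"linear":[-0.0325,-0.0185,0],"twist":0}]'

```text
clock: 1.4
eef_pos: [601.9, 120.0, 231.1]
tool_rot: [-3.141, -0.0, 2.689]
force: [1.5, 0.2, 0.4]
width: 85.6
gripper_force: 0.0
```

>>> drive_tool --motion '[{"fingers":1,"linear":[0,0,0],"twist":0.12},{"fingers":1,"linear":[0,0,0],"twist":0.12},{"fingers":1,"linear":[0,0,0],"twist":0.12},{"fingers":1,"linear":[0,0,0],"twist":0.12},{"fingers":1,"linear":[0,0,0],"twist":0.12}]'

```text
clock: 1.82
eef_pos: [601.1, 121.5, 230.9]
tool_rot: [-3.141, -0.0, 2.083]
force: [0.5, 0.8, -0.5]
width: 85.0
gripper_force: 0.0
```

>>> drive_tool --motion '[{"fingers":1,"linear":[0,0,0],"twist":0.12},{"fingers":1,"linear":[0,0,0],"twist":0.12},{"fingers":1,"linear":[0,0,0],"twist":0.12},{"fingers":1,"linear":[0,0,0],"twist":0.12},{"fingers":1,"linear":[0,0,0],"twist":0.12}]'

```text
clock: 2.23
eef_pos: [601.0, 121.8, 231.0]
tool_rot: [-3.141, 0.0, 1.483]
force: [-0.0, -0.9, -0.0]
width: 85.6
gripper_force: 0.0
```

>>> drive_tool --motion '[{"fingers":1,"linear":[0,0,0],"twist":0.12},{"fingers":1,"linear":[0,0,0],"twist":0.04},{"fingers":1,"linear":[0,0,0],"twist":0}]'

```text
clock: 2.48
eef_pos: [601.0, 121.9, 230.9]
tool_rot: [-3.141, 0.001, 1.328]
force: [0.8, 0.0, -0.1]
width: 85.6
gripper_force: 0.0
```

Run:
```python
from h import *
s=monitor.read_state(); print({k:np.round(s[k],3) for k in('clock','eef_pos','tool_rot','qpos')})
d=grab('wrist','wrist1')
c,w=ray(d,320,200);print(c,w)
```

```text
{'clock': np.float64(2.483), 'eef_pos': array([601.008, 121.918, 230.903]), 'tool_rot': array([-3.141e+00,  1.000e-03,  1.328e+00]), 'qpos': array([-0.507,  0.609,  0.43 ,  1.633, -0.294,  0.965, -0.219])}
[619.14275131 195.00373004 372.100782  ] [-0.07448705 -0.28126081 -0.95673614]
```

View pics/wrist1.png

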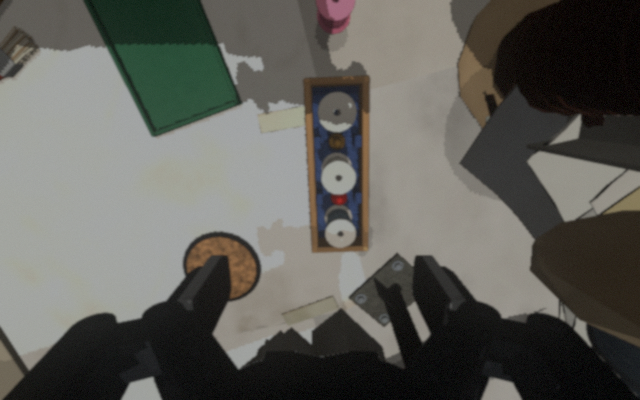

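Wrist view: black spool top (337,112), brass (337,143), white (338,178), red (340,200), blue (340,233); cork (222,267); green tray upper left. I'll take a second wrist view from lower near the black spool and then triangulate.

>>> drive_tool --motion '[{"fingers":1,"linear":[0.0125,0.004,0.02],"twist":0},{"fingers":1,"linear":[0.0125,0.004,0.02],"twist":0},{"fingers":1,"linear":[0.0125,0.004,0.02],"twist":0},{"fingers":1,"linear":[0.0125,0.004,0.02],"twist":0},{"fingers":1,"linear":[0,0,0],"twist":0}]'

```text
clock: 2.95
eef_pos: [626.8, 169.5, 146.8]
tool_rot: [-3.135, 0.001, 1.334]
force: [-1.0, 0.8, -0.0]
width: 85.1
gripper_force: 0.0
```

```bash
cat >> h.py <<'E'
def load(n): return dict(np.load('pics/'+n+'.npz'))
def flange(d,X,r=18.5):
    "refine the top flange centre near world guess X by threshold + ellipse"
    u,v=proj(d,X); rp=abs(proj(d,np.array(X)+[r,0,0])-[u,v]).max(); rp=max(rp,np.linalg.norm(proj(d,np.array(X)+[0,r,0])-[u,v]))
    w=int(1.6*rp)+2; x0,y0=int(u)-w,int(v)-w; S=8
    im=cv2.resize(d['color'][max(y0,0):y0+2*w,max(x0,0):x0+2*w],None,fx=S,fy=S,interpolation=cv2.INTER_CUBIC)
    x0,y0=max(x0,0),max(y0,0)
    hsv=cv2.cvtColor(im,cv2.COLOR_BGR2HSV)
    m=((hsv[...,1]<70)&(hsv[...,2]>95)).astype(np.uint8)
    k=int(rp*S*0.55)|1
    m=cv2.morphologyEx(m,cv2.MORPH_CLOSE,np.ones((2*S+1,2*S+1)))
    m=cv2.morphologyEx(m,cv2.MORPH_OPEN,cv2.getStructuringElement(cv2.MORPH_ELLIPSE,(k,k)))
    n,l,st,ce=cv2.connectedComponentsWithStats(m)
    best=min(range(1,n),key=lambda i:np.hypot(*((ce[i]+.5)/S-.5+[x0,y0]-[u,v])))
    c=max(cv2.findContours((l==best).astype(np.uint8),0,1)[0],key=len)
    e=cv2.fitEllipse(c); return (np.array(e[0])+.5)/S-.5+[x0,y0],np.array(e[1])/S,2*rp
E
python3 - <<'E'
from h import *
s=monitor.read_state(); print({k:np.round(s[k],3) for k in('clock','eef_pos','tool_rot')})
grab('wrist','wrist2')
D={n:load(n) for n in('top0','wrist1','wrist2')}
for nm,X in[('black',(635,184,66)),('white',(620,125,64)),('blue',(605,62,61))]:
    obs=[]
    for n,d in D.items():
        try:
            p,ax,e=flange(d,X); print(nm,n,p.round(1),ax.round(1),round(e,1),onz(d,*p,X[2]).round(1)); obs.append((d,*p))
        except Exception as ex: print(nm,n,ex)
    print(tri(*obs), tri(*obs[1:]) if len(obs)>2 else '')
for n in('top0','wrist1','wrist2'):
    d=D[n];hsv=cv2.cvtColor(d['color'],cv2.COLOR_BGR2HSV)
    g=cv2.inRange(hsv,(55,100,30),(85,255,255)); c=max(cv2.findContours(g,0,1)[0],key=cv2.contourArea)
    q=cv2.approxPolyDP(c,6,True)[:,0]; print(n,'tray',q.tolist(),[onz(d,*p,14).round(0)[:2].tolist() for p in q])
    k=cv2.inRange(hsv,(3,70,60),(18,255,255)); 
    u=proj(d,(442,26,6));print(u)
    L=[c for c in cv2.findContours(k,0,1)[0] if cv2.contourArea(c)>300]
    for c in L:
        e=cv2.fitEllipse(cv2.convexHull(c)); print(' cork?',np.round(e[0],1),np.round(e[1],1),onz(d,*e[0],6).round(1))
E
```

```text
{'clock': np.float64(2.95), 'eef_pos': array([626.79 , 169.48 , 146.847]), 'tool_rot': array([-3.135e+00,  1.000e-03,  1.334e+00])}
black top0 [383.5 160.8] [16.4 17.5] 16.9 [632.9 185.1  66. ]
black wrist1 [338.1 102.9] [18.6 31.3] 41.1 [634.7 193.2  66. ]
black wrist2 [323.7 187.6] [48.  51.8] 49.7 [632.1 186.   66. ]
(array([632.14085757, 190.19066495,  80.30136315]), np.float64(3.713217577126034)) (array([633.51366546, 193.28161013,  94.04624985]), np.float64(0.2792933104012725))
white top0 [412.  167.3] [15.9 16.7] 16.9 [619.6 122.5  64. ]
white wrist1 [338.2 177. ] [35.  36.7] 36.4 [618.8 123.6  64. ]
white wrist2 [326.  263.4] [39.4 43.6] 45.3 [619.2 124.1  64. ]
(array([619.18596818, 123.15502645,  63.30492029]), np.float64(0.912247899851215)) (array([618.90789265, 123.2129654 ,  62.3231153 ]), np.float64(0.08185033458838516))
blue top0 [439.8 173.2] [15.  15.8] 16.8 [607.9  60.7  61. ]
blue wrist1 [340.1 233. ] [29.2 31.5] 33.6 [607.   62.2  61. ]
blue wrist2 [326.5 335.7] [46.2 66.6] 41.6 [602.9  53.4  61. ]
(array([606.0628765 ,  66.05708124,  74.66209497]), np.float64(2.3
[... 647 characters left out ...]
 [394.1  35.8] [ 94.8 152. ] [957.1 144.6   6. ]
wrist1 tray [[91, 0], [155, 126], [202, 109], [205, 115], [234, 98], [197, 0]] [[418.0, 349.0], [433.0, 218.0], [490.0, 223.0], [491.0, 216.0], [528.0, 225.0], [522.0, 323.0]]
[221.77752111 269.10586507]
 cork? [221.1 267.3] [61.6 71.9] [442.   28.7   6. ]
 cork? [339.  162.2] [100.5 195.5] [623.8 127.4   6. ]
 cork? [506.5  44.8] [ 77.8 162.7] [825.  207.5   6. ]
wrist2 tray [[14, 25], [104, 186], [197, 155], [133, 0], [74, 0]] [[422.0, 359.0], [435.0, 221.0], [527.0, 228.0], [521.0, 352.0], [476.0, 363.0]]
[190.7582549  348.09752103]
 cork? [326.1 215.5] [ 86.5 338. ] [624.3 143.3   6. ]
 cork? [557.5  92. ] [124.7 214.4] [841.5 206.1   6. ]
```

View pics/wrist2.png

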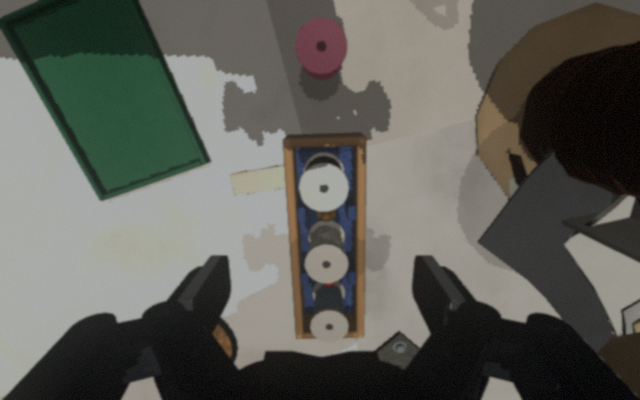

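Wrist2: black spool flange at (324,188), white (326,264), blue (330,323). Views agree: black (632.4, 185.7), white (619, 123.7), rack yaw ≈ -0.20. Black triangulates between top0/wrist2 (wrist1 was spoiled by a shadow). Approaching the black spool.

>>> drive_tool --motion '[{"fingers":1,"linear":[0.0085,0.0008,0.01],"twist":0},{"fingers":1,"linear":[0.0085,0.0008,0.01],"twist":0},{"fingers":1,"linear":[0,0,0.02],"twist":-0.036},{"fingers":1,"linear":[0,0,0],"twist":0},{"fingers":1,"linear":[0,0,0],"twist":0}]'

```text
clock: 3.42
eef_pos: [633.8, 182.5, 110.8]
tool_rot: [-3.14, 0.001, 1.364]
force: [-0.3, -0.5, -0.6]
width: 85.3
gripper_force: 0.0
```

```bash
cat >> h.py <<'E'
def go(x,y,z,yaw):
    s=monitor.read_state(); p=np.array(s['eef_pos']); a=s['tool_rot'][2]
    dx,dy=x-p[0],y-p[1]
    print('clk %.2f'%s['clock'],'pos',p.round(1),np.round(s['tool_rot'],3),'w',round(float(s['width']),1),'-> tool mm',np.round([np.cos(a)*dx+np.sin(a)*dy,np.sin(a)*dx-np.cos(a)*dy,p[2]-z],1),'twist',round(float((a-yaw+np.pi)%(2*np.pi)-np.pi),3))
E
python3 - <<'E'
from h import *
go(632.4,185.7,42,1.37)
d=load('top0');e=load('wrist2');X=(632.4,185.7,66)
p,_,_=flange(d,X);q,_,_=flange(e,X);print(tri((d,*p),(e,*q)))
f=grab('wrist','wrist3')
r,ax,ex=flange(f,X);print(r,ax,ex,onz(f,*r,66),tri((d,*p),(f,*r)),tri((e,*q),(f,*r)))
E
```

```text
clk 3.42 pos [633.8 182.5 110.8] [-3.140e+00  1.000e-03  1.364e+00] w 85.3 -> tool mm [ 2.9 -2.  68.8] twist -0.006
(array([632.31722944, 185.88188174,  67.59251744]), np.float64(0.5558998380863962))
[317.44165802 222.66217804] [54.28937531 58.27832794] 56.992200941101146 [632.02164365 186.54821972  66.        ] (array([632.40638253, 185.77023941,  65.96873014]), np.float64(0.8263621412218171)) (array([631.76544184, 185.0925621 ,  62.18763472]), np.float64(0.10493075120208123))
```

>>> drive_tool --motion '[{"fingers":1,"linear":[0.003,-0.0022,0.015],"twist":-0.006},{"fingers":1,"linear":[0,0,0.02],"twist":0},{"fingers":1,"linear":[0,0,0.02],"twist":0},{"fingers":1,"linear":[0,0,0.0138],"twist":0},{"fingers":1,"linear":[0,0,0],"twist":0}]'

```text
clock: 3.88
eef_pos: [631.4, 185.3, 40.6]
tool_rot: [-3.138, 0.002, 1.37]
force: [-0.7, -0.5, -0.3]
width: 85.8
gripper_force: 0.0
```

>>> drive_tool --motion '[{"fingers":1,"linear":[0,0,0],"twist":0}]'

```text
clock: 3.97
eef_pos: [633.1, 185.6, 42.8]
tool_rot: [-3.142, 0.0, 1.37]
force: [0.3, 0.0, 0.2]
width: 85.3
gripper_force: 0.0
```

>>> drive_tool --motion '[{"fingers":0.3,"linear":[0,0,0],"twist":0},{"fingers":0.3,"linear":[0,0,0],"twist":0},{"fingers":0.3,"linear":[0,0,0],"twist":0},{"fingers":0.3,"linear":[0,0,0],"twist":0},{"fingers":0.3,"linear":[0,0,0],"twist":0}]'

```text
clock: 4.38
eef_pos: [633.4, 186.2, 43.7]
tool_rot: [3.141, -0.001, 1.371]
force: [-1.4, 0.3, 5.0]
width: 35.5
gripper_force: 59.7
```

>>> drive_tool --motion '[{"fingers":0.3,"linear":[0,0,0],"twist":0},{"fingers":0.3,"linear":[0,0,0],"twist":0},{"fingers":0.3,"linear":[0,0,0],"twist":0},{"fingers":0.3,"linear":[0,0,0],"twist":0},{"fingers":0.3,"linear":[0,0,0],"twist":0}]'

```text
clock: 4.8
eef_pos: [633.4, 186.2, 43.7]
tool_rot: [3.141, -0.001, 1.371]
force: [-1.1, 0.3, 6.3]
width: 35.6
gripper_force: 59.8
```

Run:
```python
from h import *
go(466.6,332,122,1.37)
```

```text
clk 4.80 pos [633.4 186.2  43.7] [ 3.141e+00 -1.000e-03  1.371e+00] w 35.6 -> tool mm [ 109.8 -192.4  -78.3] twist 0.001
```

>>> drive_tool --motion '[{"fingers":0.3,"linear":[0,0,-0.01],"twist":0},{"fingers":0.3,"linear":[0,0,-0.02],"twist":0},{"fingers":0.3,"linear":[0,0,-0.02],"twist":0},{"fingers":0.3,"linear":[0,0,-0.02],"twist":0},{"fingers":0.3,"linear":[0,0,-0.01],"twist":0}]'

```text
clock: 5.22
eef_pos: [634.3, 186.0, 125.5]
tool_rot: [3.138, -0.002, 1.371]
force: [0.3, -0.6, 0.2]
width: 35.1
gripper_force: 59.9
```

>>> drive_tool --motion '[{"fingers":0.3,"linear":[0.01,-0.0175,0],"twist":0},{"fingers":0.3,"linear":[0.015,-0.02625,0],"twist":0},{"fingers":0.3,"linear":[0.015,-0.02625,0],"twist":0},{"fingers":0.3,"linear":[0.015,-0.02625,0],"twist":0},{"fingers":0.3,"linear":[0.015,-0.02625,0],"twist":0}]'

```text
clock: 5.63
eef_pos: [525.5, 279.5, 122.6]
tool_rot: [-3.141, -0.0, 1.37]
force: [-0.2, 0.2, 0.0]
width: 35.6
gripper_force: 59.9
```

>>> drive_tool --motion '[{"fingers":0.3,"linear":[0.015,-0.02625,0],"twist":0},{"fingers":0.3,"linear":[0.015,-0.02625,0],"twist":0},{"fingers":0.3,"linear":[0.01,-0.0175,0],"twist":0},{"fingers":0.3,"linear":[0,0,0],"twist":0},{"fingers":0.3,"linear":[0,0,0],"twist":0}]'

```text
clock: 6.05
eef_pos: [464.9, 333.2, 122.5]
tool_rot: [-3.141, -0.0, 1.374]
force: [1.0, -0.2, -0.2]
width: 35.5
gripper_force: 59.9
```

Run:
```python
from h import *
go(466.6,332,43.2,1.37)
d=grab('scene','scene1'); cv2.imwrite('pics/scene1c.png',cv2.resize(d['color'][100:280,180:480],None,fx=2.5,fy=2.5))
```

```text
clk 6.05 pos [464.9 333.2 122.5] [-3.141 -0.     1.374] w 35.5 -> tool mm [-0.9  1.9 79.3] twist 0.004
```

View pics/scene1c.png

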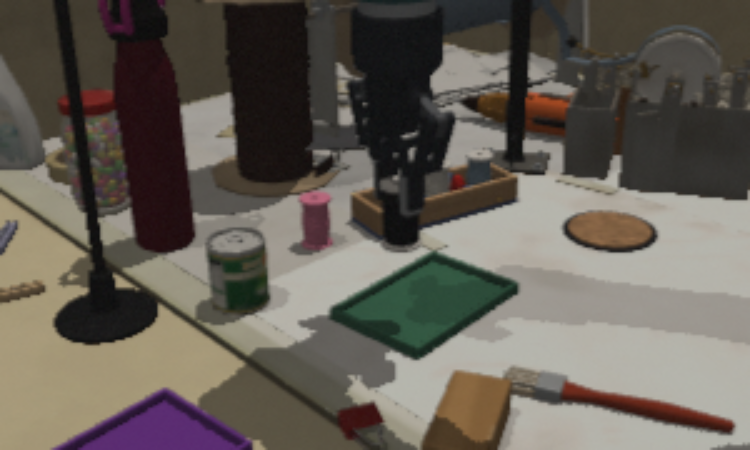

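The black spool hangs upright in the gripper (crop 400,215). Lowering it into the green tray.

>>> drive_tool --motion '[{"fingers":0.3,"linear":[0,0.0015,0.022],"twist":0},{"fingers":0.3,"linear":[0,0,0.022],"twist":0},{"fingers":0.3,"linear":[0,0,0.02],"twist":0},{"fingers":0.3,"linear":[0,0,0.01],"twist":0},{"fingers":0.3,"linear":[0,0,0.003],"twist":0}]'

```text
clock: 6.52
eef_pos: [467.7, 329.7, 43.8]
tool_rot: [-3.14, 0.003, 1.369]
force: [-0.3, 0.1, -0.8]
width: 35.1
gripper_force: 59.9
```

>>> drive_tool --motion '[{"fingers":0.3,"linear":[0,0,0.001],"twist":0},{"fingers":0.3,"linear":[0,0,0],"twist":0},{"fingers":0.3,"linear":[0,0,0],"twist":0}]'

```text
clock: 6.77
eef_pos: [468.5, 331.8, 45.5]
tool_rot: [3.14, -0.001, 1.37]
force: [0.7, -0.0, -0.8]
width: 35.0
gripper_force: 59.9
```

>>> drive_tool --motion '[{"fingers":0.3,"linear":[0,0,0.001],"twist":0},{"fingers":0.3,"linear":[0,0,0],"twist":0},{"fingers":0.3,"linear":[0,0,0],"twist":0}]'

```text
clock: 7.02
eef_pos: [467.8, 332.0, 44.0]
tool_rot: [3.141, -0.001, 1.371]
force: [-0.1, 0.8, -0.9]
width: 35.0
gripper_force: 59.9
```

>>> drive_tool --motion '[{"fingers":0.3,"linear":[0,0,0.001],"twist":0},{"fingers":0.3,"linear":[0,0,0],"twist":0},{"fingers":0.3,"linear":[0,0,0],"twist":0}]'

```text
clock: 7.27
eef_pos: [467.7, 331.9, 42.7]
tool_rot: [3.141, -0.0, 1.371]
force: [0.3, 0.4, 1.6]
width: 35.5
gripper_force: 60.1
```

>>> drive_tool --motion '[{"fingers":0.6,"linear":[0,0,0],"twist":0},{"fingers":0.8,"linear":[0,0,0],"twist":0},{"fingers":1,"linear":[0,0,0],"twist":0},{"fingers":1,"linear":[0,0,0],"twist":0},{"fingers":1,"linear":[0,0,0],"twist":0}]'

```text
clock: 7.68
eef_pos: [467.5, 331.6, 42.5]
tool_rot: [-3.141, 0.0, 1.371]
force: [0.4, 0.5, 0.3]
width: 84.8
gripper_force: 0.0
```

>>> drive_tool --motion '[{"fingers":1,"linear":[0,0,-0.01],"twist":0},{"fingers":1,"linear":[0,0,-0.03],"twist":0},{"fingers":1,"linear":[0,0,-0.03],"twist":0},{"fingers":1,"linear":[0,0,-0.01],"twist":0},{"fingers":1,"linear":[0,0,0],"twist":0}]'

```text
clock: 8.1
eef_pos: [469.5, 332.8, 125.9]
tool_rot: [3.137, -0.005, 1.371]
force: [-0.2, -1.3, -0.5]
width: 85.4
gripper_force: 0.0
```

Run:
```python
from h import *
go(619.2,123.7,110,1.37)
d=grab('top','top1');X=(467.8,331.9,65)
p,ax,e=flange(d,X);print(p,ax,e,onz(d,*p,65))
X=(619,123.5,64);p,ax,e=flange(d,X);print(p,ax,e,onz(d,*p,64))
```

```text
clk 8.10 pos [469.5 332.8 125.9] [ 3.137 -0.005  1.371] w 85.4 -> tool mm [-175.2  188.3   15.9] twist 0.001Traceback (most recent call last):
  File "<stdin>", line 4, in <module>
  File "h.py", line 32, in flange
    best=min(range(1,n),key=lambda i:np.hypot(*((ce[i]+.5)/S-.5+[x0,y0]-[u,v])))
ValueError: min() iterable argument is empty
```

>>> drive_tool --motion '[{"fingers":1,"linear":[-0.01,0.0105,0],"twist":0},{"fingers":1,"linear":[-0.0195,0.021,0],"twist":0},{"fingers":1,"linear":[-0.0195,0.021,0],"twist":0},{"fingers":1,"linear":[-0.0195,0.021,0],"twist":0},{"fingers":1,"linear":[-0.0195,0.021,0],"twist":0}]'

```text
clock: 8.57
eef_pos: [542.2, 225.4, 121.0]
tool_rot: [-3.139, 0.001, 1.371]
force: [0.2, 0.6, -0.3]
width: 85.4
gripper_force: 0.0
```

>>> drive_tool --motion '[{"fingers":1,"linear":[-0.0195,0.021,0],"twist":0},{"fingers":1,"linear":[-0.0195,0.021,0],"twist":0},{"fingers":1,"linear":[-0.0195,0.021,0],"twist":0},{"fingers":1,"linear":[-0.0195,0.021,0],"twist":0},{"fingers":1,"linear":[-0.009,0.0097,0.015],"twist":0}]'

```text
clock: 8.98
eef_pos: [620.7, 117.9, 108.6]
tool_rot: [3.136, 0.001, 1.366]
force: [1.2, -0.9, 0.2]
width: 85.4
gripper_force: 0.0
```

>>> drive_tool --motion '[{"fingers":1,"linear":[0,0,0],"twist":0},{"fingers":1,"linear":[0,0,0],"twist":0}]'

```text
clock: 9.15
eef_pos: [615.7, 121.8, 105.4]
tool_rot: [-3.137, 0.001, 1.369]
force: [-0.2, 0.0, -0.6]
width: 85.2
gripper_force: 0.0
```

Run:
```python
from h import *
f=grab('wrist','wrist4')
d=grab('top','top2')
for nm,X in(('white',(619.2,123.7,64)),('blackontray',(467.8,331.9,65))):
    for im in(d,f):
        try:
            r,ax,ex=flange(im,X);print(nm,r,ax,ex,onz(im,*r,X[2]).round(1))
        except Exception as e: print(nm,e)
go(619.2,123.7,42,1.37)
```

```text
white [410.13888836 167.09705544] [13.54025078 16.90960693] 16.87712290351031 [620.  126.6  64. ]
white [326.19227219 225.91184998] [51.99820709 56.08239746] 58.0740169841107 [619.1 123.9  64. ]
blackontray [315.74824524 236.68227005] [16.51984215 17.05797005] 17.45776603759274 [466.8 331.3  65. ]
blackontray [  4.99731398 222.23388672] [ 11.22706699 668.1930542 ] 112.18524215785051 [422.5 166.7  65. ]
clk 9.25 pos [616.  124.3 106.6] [-3.139 -0.     1.372] w 85.6 -> tool mm [ 0.1  3.3 64.6] twist 0.002
```

View pics/wrist4.png

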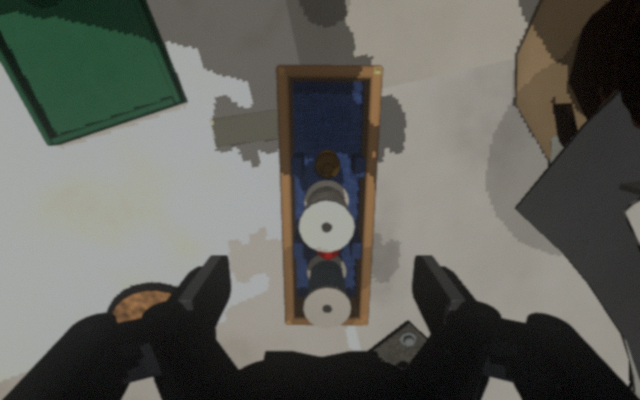

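Wrist4: black place empty, brass finial (327,163), white flange (326,226), blue (327,308). Black stands on the tray at (467,331).

>>> drive_tool --motion '[{"fingers":1,"linear":[0,0.0032,0.012],"twist":0},{"fingers":1,"linear":[0,0,0.02],"twist":0},{"fingers":1,"linear":[0,0,0.018],"twist":0},{"fingers":1,"linear":[0,0,0.01],"twist":0},{"fingers":1,"linear":[0,0,0.004],"twist":0}]'

```text
clock: 9.67
eef_pos: [618.7, 123.1, 41.3]
tool_rot: [-3.138, 0.001, 1.372]
force: [-0.2, 0.2, 1.1]
width: 85.8
gripper_force: 0.0
```

>>> drive_tool --motion '[{"fingers":1,"linear":[0,0,0],"twist":0},{"fingers":1,"linear":[0,0,0],"twist":0},{"fingers":1,"linear":[0,0,0],"twist":0}]'

```text
clock: 9.92
eef_pos: [621.2, 122.4, 44.4]
tool_rot: [3.14, -0.001, 1.371]
force: [-0.0, -0.3, 0.2]
width: 85.2
gripper_force: 0.0
```

Run:
```python
from h import *
go(619.2,123.8,41.5,1.37)
```

```text
clk 9.92 pos [621.2 122.4  44.4] [ 3.140e+00 -1.000e-03  1.371e+00] w 85.2 -> tool mm [ 1.  -2.2  2.9] twist 0.001
```

>>> drive_tool --motion '[{"fingers":1,"linear":[0.0005,-0.0012,0.002],"twist":0},{"fingers":1,"linear":[0,0,0],"twist":0},{"fingers":1,"linear":[0,0,0],"twist":0},{"fingers":1,"linear":[0,0,0],"twist":0}]'

```text
clock: 10.25
eef_pos: [619.4, 122.9, 41.8]
tool_rot: [3.141, -0.0, 1.371]
force: [-0.4, -0.6, -0.0]
width: 85.3
gripper_force: 0.0
```

>>> drive_tool --motion '[{"fingers":0.3,"linear":[0,0,0],"twist":0},{"fingers":0.3,"linear":[0,0,0],"twist":0},{"fingers":0.3,"linear":[0,0,0],"twist":0},{"fingers":0.3,"linear":[0,0,0],"twist":0},{"fingers":0.3,"linear":[0,0,0],"twist":0}]'

```text
clock: 10.67
eef_pos: [619.7, 122.9, 41.9]
tool_rot: [3.141, -0.0, 1.371]
force: [0.6, -0.7, -0.3]
width: 34.1
gripper_force: 59.6
```

>>> drive_tool --motion '[{"fingers":0.3,"linear":[0,0,0],"twist":0},{"fingers":0.3,"linear":[0,0,0],"twist":0}]'

```text
clock: 10.83
eef_pos: [619.7, 122.9, 41.8]
tool_rot: [3.141, -0.0, 1.371]
force: [-0.0, 0.0, 3.1]
width: 34.1
gripper_force: 59.9
```

Run:
```python
from h import *
go(474.4,252.7,122,1.37)
```

```text
clk 10.83 pos [619.7 122.9  41.8] [ 3.141 -0.     1.371] w 34.1 -> tool mm [  98.4 -168.2  -80.2] twist 0.001
```

>>> drive_tool --motion '[{"fingers":0.3,"linear":[0,0,-0.01],"twist":0},{"fingers":0.3,"linear":[0,0,-0.02],"twist":0},{"fingers":0.3,"linear":[0,0,-0.02],"twist":0},{"fingers":0.3,"linear":[0,0,-0.02],"twist":0},{"fingers":0.3,"linear":[0,0,-0.01],"twist":0}]'

```text
clock: 11.25
eef_pos: [620.4, 122.9, 124.2]
tool_rot: [3.139, -0.001, 1.371]
force: [0.3, -1.2, 0.1]
width: 33.9
gripper_force: 59.7
```

>>> drive_tool --motion '[{"fingers":0.3,"linear":[0.0092,-0.016,0],"twist":0},{"fingers":0.3,"linear":[0.016,-0.027,0],"twist":0},{"fingers":0.3,"linear":[0.016,-0.027,0],"twist":0},{"fingers":0.3,"linear":[0.016,-0.027,0],"twist":0},{"fingers":0.3,"linear":[0.016,-0.027,0],"twist":0}]'

```text
clock: 11.67
eef_pos: [510.9, 219.9, 121.5]
tool_rot: [-3.141, 0.0, 1.37]
force: [0.3, 0.4, -0.3]
width: 33.4
gripper_force: 59.7
```

>>> drive_tool --motion '[{"fingers":0.3,"linear":[0.016,-0.028,0],"twist":0},{"fingers":0.3,"linear":[0.0092,-0.016,0],"twist":0},{"fingers":0.3,"linear":[0,0,0],"twist":0},{"fingers":0.3,"linear":[0,0,0],"twist":0},{"fingers":0.3,"linear":[0,0,0],"twist":0}]'

```text
clock: 12.08
eef_pos: [475.1, 252.0, 121.7]
tool_rot: [3.14, 0.0, 1.37]
force: [0.9, -0.4, -0.2]
width: 33.8
gripper_force: 59.8
```

Run:
```python
from h import *
go(474.4,252.7,40.8,1.37)
```

```text
clk 12.08 pos [475.1 252.  121.7] [3.14 0.   1.37] w 33.8 -> tool mm [ 0.6 -0.8 80.9] twist 0.0
```

>>> drive_tool --motion '[{"fingers":0.3,"linear":[0,0,0.022],"twist":0},{"fingers":0.3,"linear":[0,0,0.022],"twist":0},{"fingers":0.3,"linear":[0,0,0.02],"twist":0},{"fingers":0.3,"linear":[0,0,0.01],"twist":0},{"fingers":0.3,"linear":[0,0,0.004],"twist":0}]'

```text
clock: 12.5
eef_pos: [474.4, 251.0, 42.0]
tool_rot: [-3.14, 0.002, 1.368]
force: [0.3, 0.2, -0.2]
width: 33.6
gripper_force: 59.7
```

>>> drive_tool --motion '[{"fingers":0.3,"linear":[0,0,0.001],"twist":0},{"fingers":0.3,"linear":[0,0,0.0005],"twist":0},{"fingers":0.3,"linear":[0,0,0.0005],"twist":0},{"fingers":0.3,"linear":[0,0,0],"twist":0},{"fingers":0.3,"linear":[0,0,0],"twist":0}]'

```text
clock: 12.92
eef_pos: [474.7, 253.0, 42.3]
tool_rot: [3.141, -0.001, 1.371]
force: [-0.3, 0.2, 0.1]
width: 34.0
gripper_force: 59.7
```

>>> drive_tool --motion '[{"fingers":0.3,"linear":[0,0,0.0005],"twist":0},{"fingers":0.3,"linear":[0,0,0],"twist":0},{"fingers":0.3,"linear":[0,0,0],"twist":0}]'

```text
clock: 13.17
eef_pos: [474.3, 252.8, 41.2]
tool_rot: [3.141, -0.0, 1.371]
force: [0.5, -0.1, -0.6]
width: 33.7
gripper_force: 59.7
```

>>> drive_tool --motion '[{"fingers":0.3,"linear":[0,0,0.0005],"twist":0},{"fingers":0.3,"linear":[0,0,0],"twist":0},{"fingers":0.6,"linear":[0,0,0],"twist":0},{"fingers":0.8,"linear":[0,0,0],"twist":0},{"fingers":1,"linear":[0,0,0],"twist":0}]'

```text
clock: 13.58
eef_pos: [474.2, 252.7, 40.4]
tool_rot: [-3.142, 0.0, 1.371]
force: [0.5, 0.5, -1.0]
width: 69.0
gripper_force: 0.0
```

>>> drive_tool --motion '[{"fingers":1,"linear":[0,0,0],"twist":0},{"fingers":1,"linear":[0,0,-0.01],"twist":0},{"fingers":1,"linear":[0,0,-0.03],"twist":0},{"fingers":1,"linear":[0,0,-0.03],"twist":0},{"fingers":1,"linear":[0,0,-0.02],"twist":0}]'

```text
clock: 14.0
eef_pos: [475.0, 252.7, 133.2]
tool_rot: [3.14, -0.001, 1.37]
force: [0.9, 1.1, 0.4]
width: 85.5
gripper_force: 0.0
```

>>> drive_tool --motion '[{"fingers":1,"linear":[-0.01,0.025,0],"twist":0},{"fingers":1,"linear":[-0.015,0.035,0],"twist":0},{"fingers":1,"linear":[-0.015,0.035,0],"twist":0},{"fingers":1,"linear":[-0.015,0.035,0],"twist":0},{"fingers":1,"linear":[-0.01,0.03,0],"twist":0}]'

```text
clock: 14.42
eef_pos: [620.2, 154.3, 131.7]
tool_rot: [3.14, 0.001, 1.369]
force: [0.6, 0.1, 0.1]
width: 85.6
gripper_force: 0.0
```

>>> drive_tool --motion '[{"fingers":1,"linear":[0,0,0],"twist":-0.12},{"fingers":1,"linear":[0,0,0],"twist":-0.12},{"fingers":1,"linear":[0,0,0],"twist":-0.12},{"fingers":1,"linear":[0,0,0],"twist":-0.12},{"fingers":1,"linear":[0,0,0],"twist":-0.12}]'

```text
clock: 14.83
eef_pos: [618.1, 156.9, 131.2]
tool_rot: [3.142, 0.0, 1.976]
force: [-1.3, -0.3, -0.5]
width: 85.5
gripper_force: 0.0
```

>>> drive_tool --motion '[{"fingers":1,"linear":[0,0,0],"twist":-0.12},{"fingers":1,"linear":[0,0,0],"twist":-0.12},{"fingers":1,"linear":[0,0,0],"twist":-0.12},{"fingers":1,"linear":[0,0,0],"twist":-0.12},{"fingers":1,"linear":[0,0,0],"twist":-0.12}]'

```text
clock: 15.25
eef_pos: [618.1, 156.8, 131.2]
tool_rot: [-3.141, 0.001, 2.576]
force: [0.2, 0.2, 0.4]
width: 85.5
gripper_force: 0.0
```

>>> drive_tool --motion '[{"fingers":1,"linear":[0,0,0],"twist":-0.12},{"fingers":1,"linear":[0,0,0],"twist":-0.12},{"fingers":1,"linear":[0,0,0],"twist":-0.12},{"fingers":1,"linear":[0,0,0],"twist":0},{"fingers":1,"linear":[0,0,0],"twist":0}]'

```text
clock: 15.67
eef_pos: [618.2, 156.8, 131.0]
tool_rot: [-3.141, 0.0, 2.927]
force: [-0.4, -0.4, -0.1]
width: 85.3
gripper_force: 0.0
```

Run:
```python
from h import *
go(625.8,154.8,110,2.94)
f=grab('wrist','wrist5')
d=grab('top','top3')
for X in((466.8,331.3,65),(474.4,252.7,63)):
    r,ax,ex=flange(d,X);print(ax,onz(d,*r,X[2]).round(1))
```

```text
clk 15.67 pos [618.2 156.8 131. ] [-3.141  0.     2.927] w 85.3 -> tool mm [-7.9 -0.3 21. ] twist -0.013
[17.0397625  17.31806946] [467.  331.9  65. ]
[16.45292091 18.58323669] [474. 253.  63.]
```

View pics/wrist5.png

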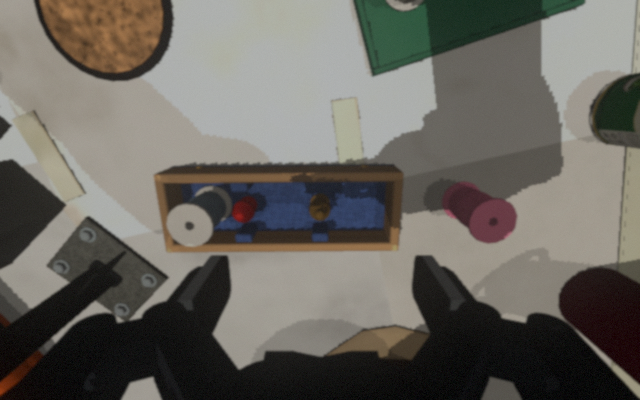

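Both spools stand on the tray; wrist5 shows brass (320,207), red (244,209), blue (190,225). Measure the finial from wrist4/wrist5.

Run:
```python
from h import *
obs=[]
for n in('wrist4','wrist5'):
    d=load(n); X=(625.8,154.8,30)
    u,v=proj(d,X).astype(int); w=22
    hsv=cv2.cvtColor(d['color'],cv2.COLOR_BGR2HSV)[v-w:v+w,u-w:u+w]
    m=cv2.inRange(hsv,(8,90,25),(30,255,255))
    nn,l,st,ce=cv2.connectedComponentsWithStats(m)
    i=min((i for i in range(1,nn) if st[i,4]>80),key=lambda i:np.hypot(*(ce[i]-w)))
    p=ce[i]+[u-w,v-w]; print(n,(u,v),p.round(1),st[i],onz(d,*p,30).round(1)); obs.append((d,*p))
print(tri(*obs))
d=load('wrist5'); print([proj(d,(625.8,154.8,z)).round(1) for z in(6,30,44)])
```

```text
wrist4 (np.int64(326), np.int64(166)) [327.2 163.8] [ 12   7  24  26 473] [626.7 156.3  30. ]
wrist5 (np.int64(319), np.int64(210)) [318.9 207.7] [ 13   6  20  26 352] [623.2 154.6  30. ]
(array([626.51343521, 154.08003389,  19.23107953]), np.float64(0.2821151149087258))
[array([319.9, 202. ]), array([319.8, 210.6]), array([319.8, 216.5])]
```

>>> drive_tool --motion '[{"fingers":0.5,"linear":[-0.0083,-0.0006,0.015],"twist":-0.013},{"fingers":0.5,"linear":[0,0,0.025],"twist":0},{"fingers":0.5,"linear":[0,0,0.025],"twist":0},{"fingers":0.5,"linear":[0,0,0.01],"twist":0},{"fingers":0.5,"linear":[0,0,0],"twist":0}]'

```text
clock: 16.18
eef_pos: [623.9, 154.4, 52.9]
tool_rot: [-3.139, -0.005, 2.943]
force: [-0.1, -0.1, -0.0]
width: 42.4
gripper_force: 0.0
```

>>> drive_tool --motion '[{"fingers":0.5,"linear":[0,0,0],"twist":0},{"fingers":0.5,"linear":[0,0,0],"twist":0},{"fingers":0.5,"linear":[0,0,0],"twist":0}]'

```text
clock: 16.43
eef_pos: [627.3, 155.3, 57.2]
tool_rot: [3.14, 0.003, 2.943]
force: [0.2, -0.3, 0.3]
width: 42.6
gripper_force: 0.0
```

Run:
```python
from h import *
go(626.2,154.4,14,2.94)
d=grab('wrist','wrist6');cv2.imwrite('pics/w6c.png',cv2.resize(d['color'][150:350,150:500],None,fx=2,fy=2))
```

```text
clk 16.43 pos [627.3 155.3  57.2] [3.140e+00 3.000e-03 2.943e+00] w 42.6 -> tool mm [ 0.9 -1.1 43.2] twist 0.003
```

View pics/w6c.png

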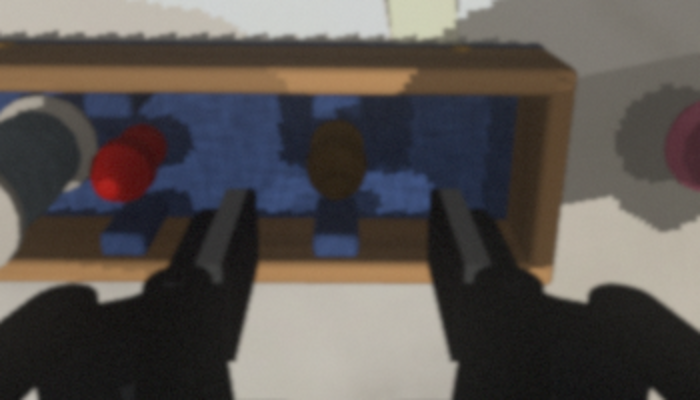

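Crop: brass (337,160) centered between the open fingers, red (125,170) clear to the left. Descending in stages.

>>> drive_tool --motion '[{"fingers":0.5,"linear":[0.0005,-0.0008,0.01],"twist":0},{"fingers":0.5,"linear":[0,0,0.012],"twist":0},{"fingers":0.5,"linear":[0,0,0.006],"twist":0},{"fingers":0.5,"linear":[0,0,0],"twist":0},{"fingers":0.5,"linear":[0,0,0],"twist":0}]'

```text
clock: 16.9
eef_pos: [624.7, 154.0, 26.4]
tool_rot: [-3.141, -0.002, 2.944]
force: [0.5, 1.3, -0.6]
width: 42.8
gripper_force: 0.0
```

>>> drive_tool --motion '[{"fingers":0.5,"linear":[0,0,0.006],"twist":0},{"fingers":0.5,"linear":[0,0,0.004],"twist":0},{"fingers":0.5,"linear":[0,0,0.002],"twist":0},{"fingers":0.5,"linear":[0,0,0],"twist":0},{"fingers":0.5,"linear":[0,0,0],"twist":0}]'

```text
clock: 17.32
eef_pos: [625.4, 154.2, 15.4]
tool_rot: [-3.142, -0.0, 2.944]
force: [-0.7, 0.3, 0.5]
width: 42.5
gripper_force: 0.0
```

>>> drive_tool --motion '[{"fingers":0.5,"linear":[0,0,0],"twist":0},{"fingers":0.5,"linear":[0,0,0],"twist":0}]'

```text
clock: 17.48
eef_pos: [625.7, 154.3, 15.8]
tool_rot: [3.141, 0.0, 2.944]
force: [0.3, -0.7, -0.4]
width: 42.5
gripper_force: 0.0
```

Well placed. Close and lift.

>>> drive_tool --motion '[{"fingers":0.3,"linear":[0,0,0],"twist":0},{"fingers":0.2,"linear":[0,0,0],"twist":0},{"fingers":0.05,"linear":[0,0,0],"twist":0},{"fingers":0.05,"linear":[0,0,0],"twist":0},{"fingers":0.05,"linear":[0,0,0],"twist":0}]'

```text
clock: 17.9
eef_pos: [625.7, 154.3, 15.9]
tool_rot: [3.141, 0.001, 2.944]
force: [-0.0, 0.2, 2.8]
width: 13.8
gripper_force: 58.7
```

>>> drive_tool --motion '[{"fingers":0.05,"linear":[0,0,0],"twist":0},{"fingers":0.05,"linear":[0,0,0],"twist":0},{"fingers":0.05,"linear":[0,0,0],"twist":0}]'

```text
clock: 18.15
eef_pos: [625.8, 154.3, 15.9]
tool_rot: [3.141, 0.001, 2.944]
force: [-0.3, -0.1, 5.4]
width: 13.4
gripper_force: 58.9
```

>>> drive_tool --motion '[{"fingers":0.05,"linear":[0,0,-0.005],"twist":0},{"fingers":0.05,"linear":[0,0,-0.02],"twist":0},{"fingers":0.05,"linear":[0,0,-0.03],"twist":0},{"fingers":0.05,"linear":[0,0,-0.025],"twist":0},{"fingers":0.05,"linear":[0,0,-0.01],"twist":0}]'

```text
clock: 18.57
eef_pos: [627.1, 154.6, 108.8]
tool_rot: [3.14, 0.004, 2.944]
force: [0.8, 1.0, -0.6]
width: 13.8
gripper_force: 58.5
```

Run:
```python
from h import *
go(441.8,26.5,105,2.944)
d=load('top0'); e=load('wrist1')
print('cork',tri((d,450.1,250.4),(e,221.1,267.3)))
f=grab('wrist','wrist7')
hsv=cv2.cvtColor(f['color'],cv2.COLOR_BGR2HSV);k=cv2.inRange(hsv,(3,70,60),(18,255,255))
for c in cv2.findContours(k,0,1)[0]:
    if cv2.contourArea(c)>500:
        el=cv2.fitEllipse(cv2.convexHull(c)); print(np.round(el[0],1),np.round(el[1],1),onz(f,*el[0],6).round(1),cv2.boundingRect(c))
```

```text
clk 18.57 pos [627.1 154.6 108.8] [3.14  0.004 2.944] w 13.8 -> tool mm [ 156.5 -162.1    3.8] twist -0.0
cork (array([440.9685276 ,  26.18744922,   3.63845074]), np.float64(1.3884828101516782))
[277.1 205.3] [124.4 335.3] [624.3 119.3   6. ] (136, 157, 277, 97)
[ 78.1 -25. ] [128.3 162.4] [440.8  27.4   6. ] (19, 0, 129, 52)
```

>>> drive_tool --motion '[{"fingers":0.05,"linear":[0.012,-0.0124,0],"twist":0},{"fingers":0.05,"linear":[0.0222,-0.0229,0],"twist":0},{"fingers":0.05,"linear":[0.0222,-0.0229,0],"twist":0},{"fingers":0.05,"linear":[0.0222,-0.0229,0],"twist":0},{"fingers":0.05,"linear":[0.0222,-0.0229,0],"twist":0}]'

```text
clock: 19.03
eef_pos: [503.8, 71.1, 104.4]
tool_rot: [-3.141, -0.002, 2.944]
force: [0.3, 0.1, -0.7]
width: 14.0
gripper_force: 58.5
```

>>> drive_tool --motion '[{"fingers":0.05,"linear":[0.0222,-0.0229,0],"twist":0},{"fingers":0.05,"linear":[0.0222,-0.0229,0],"twist":0},{"fingers":0.05,"linear":[0.012,-0.0124,0],"twist":0},{"fingers":0.05,"linear":[0,0,0],"twist":0},{"fingers":0.05,"linear":[0,0,0],"twist":0}]'

```text
clock: 19.45
eef_pos: [438.4, 25.5, 104.9]
tool_rot: [-3.141, -0.002, 2.943]
force: [0.8, -0.3, -0.5]
width: 13.7
gripper_force: 58.5
```

>>> drive_tool --motion '[{"fingers":0.05,"linear":[0,0,0],"twist":0},{"fingers":0.05,"linear":[0,0,0],"twist":0},{"fingers":0.05,"linear":[0,0,0],"twist":0}]'

```text
clock: 19.7
eef_pos: [440.3, 26.8, 105.3]
tool_rot: [3.141, 0.001, 2.945]
force: [0.9, 0.9, -0.4]
width: 14.2
gripper_force: 58.5
```

Run:
```python
from h import *
go(441.2,26.4,15.9,2.944)
f=grab('wrist','wrist8')
hsv=cv2.cvtColor(f['color'],cv2.COLOR_BGR2HSV);k=cv2.inRange(hsv,(3,70,60),(18,255,255))
for c in cv2.findContours(k,0,1)[0]:
    if cv2.contourArea(c)>500:
        el=cv2.fitEllipse(cv2.convexHull(c)); print(np.round(el[0],1),np.round(el[1],1),onz(f,*el[0],6).round(1),cv2.boundingRect(c))
```

```text
clk 19.70 pos [440.3  26.8 105.3] [3.141e+00 1.000e-03 2.945e+00] w 14.2 -> tool mm [-0.9 -0.3 89.4] twist 0.001
[557.  348.4] [44.3 85.7] [626.  217.8   6. ] (531, 350, 59, 34)
[319.1 198.9] [109.4 113.8] [437.6  26.5   6. ] (262, 145, 114, 102)
[ -2.7 106.5] [29.2 91.2] [ 321.3 -192.4    6. ] (0, 92, 34, 40)
```

View pics/wrist8.png

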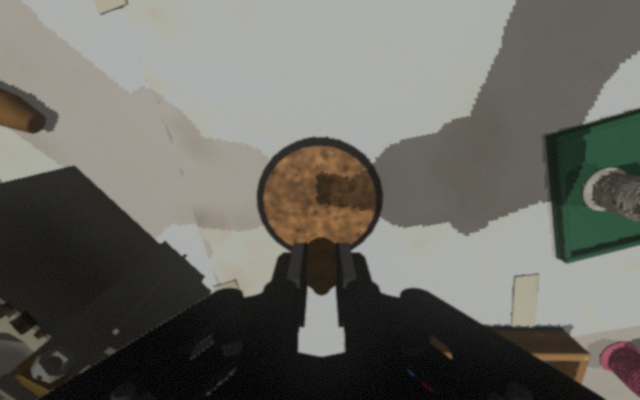

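Finial held upright at (321,265), mat (319,197) below it. Lower.

>>> drive_tool --motion '[{"fingers":0.05,"linear":[-0.0005,0,0.025],"twist":0},{"fingers":0.05,"linear":[0,0,0.025],"twist":0},{"fingers":0.05,"linear":[0,0,0.02],"twist":0},{"fingers":0.05,"linear":[0,0,0.01],"twist":0},{"fingers":0.05,"linear":[0,0,0.004],"twist":0}]'

```text
clock: 20.17
eef_pos: [438.5, 24.9, 29.7]
tool_rot: [-3.137, -0.005, 2.945]
force: [0.0, -0.3, -0.2]
width: 13.8
gripper_force: 58.6
```

>>> drive_tool --motion '[{"fingers":0.05,"linear":[0,0,0.002],"twist":0},{"fingers":0.05,"linear":[0,0,0.001],"twist":0},{"fingers":0.05,"linear":[0,0,0],"twist":0},{"fingers":0.05,"linear":[0,0,0],"twist":0},{"fingers":0.05,"linear":[0,0,0],"twist":0}]'

```text
clock: 20.58
eef_pos: [439.1, 24.5, 28.4]
tool_rot: [-3.137, -0.002, 2.944]
force: [-0.3, 0.3, -0.1]
width: 13.8
gripper_force: 58.6
```

>>> drive_tool --motion '[{"fingers":0.05,"linear":[0,0,0.0005],"twist":0},{"fingers":0.05,"linear":[0,0,0],"twist":0},{"fingers":0.05,"linear":[0,0,0],"twist":0}]'

```text
clock: 20.83
eef_pos: [438.9, 24.5, 27.8]
tool_rot: [-3.137, -0.002, 2.944]
force: [0.2, -0.4, 0.2]
width: 13.9
gripper_force: 58.6
```

Run:
```python
from h import *
s=monitor.read_state();print(np.round(s['qpos'],3),np.round(s['force'],1))
go(441.2,26.4,15.9,2.944)
```

```text
[ 0.012  0.732 -0.197  2.231  0.619  0.234  0.632] [ 0.2 -0.4  0.2]
clk 20.83 pos [438.9  24.5  27.8] [-3.137e+00 -2.000e-03  2.944e+00] w 13.9 -> tool mm [-1.9  2.3 11.9] twist 0.0
```

Joint 6 is at its lower limit (0.234); the posture must change. I'll rise a little and turn the tool (the round mat doesn't care about yaw) to swing the elbow.

>>> drive_tool --motion '[{"fingers":0.05,"linear":[0,0,-0.02],"twist":0},{"fingers":0.05,"linear":[0,0,-0.02],"twist":0},{"fingers":0.05,"linear":[0,0,-0.02],"twist":0},{"fingers":0.05,"linear":[0,0,0],"twist":-0.1},{"fingers":0.05,"linear":[0,0,0],"twist":-0.1}]'

```text
clock: 21.25
eef_pos: [439.9, 24.7, 89.0]
tool_rot: [-3.137, -0.001, -3.135]
force: [0.2, 0.3, -0.8]
width: 13.9
gripper_force: 58.7
```

>>> drive_tool --motion '[{"fingers":0.05,"linear":[0,0,0],"twist":-0.1},{"fingers":0.05,"linear":[0,0,0],"twist":-0.1},{"fingers":0.05,"linear":[0,0,0],"twist":-0.1},{"fingers":0.05,"linear":[0,0,0],"twist":-0.1},{"fingers":0.05,"linear":[0,0,0],"twist":0}]'

```text
clock: 21.67
eef_pos: [438.9, 24.5, 87.7]
tool_rot: [-3.139, -0.005, -2.737]
force: [-0.0, 0.3, -0.7]
width: 13.7
gripper_force: 58.6
```

Run:
```python
from h import *
s=monitor.read_state();print(np.round(s['qpos'],3),np.round(s['force'],1))
go(441.2,26.4,15.9,2.944)
```

```text
[ 0.233  0.644 -0.517  2.199  0.716  0.474  1.121] [-0.   0.3 -0.7]
clk 21.67 pos [438.9  24.5  87.7] [-3.139 -0.005 -2.737] w 13.7 -> tool mm [-2.9  0.8 71.8] twist 0.602
```

>>> drive_tool --motion '[{"fingers":0.05,"linear":[-0.0025,0.0007,0],"twist":-0.1},{"fingers":0.05,"linear":[0,0,0],"twist":-0.1},{"fingers":0.05,"linear":[0,0,0],"twist":-0.1},{"fingers":0.05,"linear":[0,0,0],"twist":-0.1},{"fingers":0.05,"linear":[0,0,0],"twist":0}]'

```text
clock: 22.08
eef_pos: [440.9, 26.2, 87.6]
tool_rot: [3.141, -0.006, -2.34]
force: [-1.1, 0.1, -0.3]
width: 13.8
gripper_force: 58.6
```

>>> drive_tool --motion '[{"fingers":0.05,"linear":[0,0,0.015],"twist":0},{"fingers":0.05,"linear":[0,0,0.015],"twist":0},{"fingers":0.05,"linear":[0,0,0.015],"twist":0},{"fingers":0.05,"linear":[0,0,0],"twist":0},{"fingers":0.05,"linear":[0,0,0],"twist":0}]'

```text
clock: 22.5
eef_pos: [440.3, 26.1, 42.5]
tool_rot: [3.141, -0.007, -2.342]
force: [0.1, 0.4, 0.4]
width: 13.3
gripper_force: 58.6
```

Run:
```python
from h import *
s=monitor.read_state();print(np.round(s['qpos'],3),np.round(s['force'],1))
go(441.2,26.4,15.9,2.944)
```

```text
[ 0.214  0.743 -0.503  2.215  0.947  0.419  1.295] [0.1 0.4 0.4]
clk 22.50 pos [440.3  26.1  42.5] [ 3.141 -0.007 -2.342] w 13.3 -> tool mm [-0.8 -0.4 26.6] twist 0.998
```

>>> drive_tool --motion '[{"fingers":0.05,"linear":[-0.0007,0,0.01],"twist":0},{"fingers":0.05,"linear":[0,0,0.008],"twist":0},{"fingers":0.05,"linear":[0,0,0.004],"twist":0},{"fingers":0.05,"linear":[0,0,0.002],"twist":0},{"fingers":0.05,"linear":[0,0,0],"twist":0}]'

```text
clock: 22.92
eef_pos: [441.4, 26.5, 19.0]
tool_rot: [-3.141, -0.006, -2.34]
force: [1.1, -0.8, -0.9]
width: 13.5
gripper_force: 58.6
```

>>> drive_tool --motion '[{"fingers":0.05,"linear":[0,0,0.001],"twist":0},{"fingers":0.05,"linear":[0,0,0],"twist":0},{"fingers":0.05,"linear":[0,0,0],"twist":0},{"fingers":0.05,"linear":[0,0,0],"twist":0}]'

```text
clock: 23.25
eef_pos: [441.4, 26.5, 17.9]
tool_rot: [-3.141, -0.005, -2.34]
force: [-0.8, -0.1, -0.6]
width: 13.7
gripper_force: 58.6
```

>>> drive_tool --motion '[{"fingers":0.05,"linear":[0,0,0.001],"twist":0},{"fingers":0.05,"linear":[0,0,0],"twist":0},{"fingers":0.05,"linear":[0,0,0],"twist":0}]'

```text
clock: 23.5
eef_pos: [441.2, 26.5, 16.7]
tool_rot: [-3.141, -0.006, -2.339]
force: [-0.2, 0.0, -1.3]
width: 13.9
gripper_force: 58.6
```

>>> drive_tool --motion '[{"fingers":0.05,"linear":[0,0,0.0006],"twist":0},{"fingers":0.05,"linear":[0,0,0],"twist":0},{"fingers":0.05,"linear":[0,0,0],"twist":0}]'

```text
clock: 23.75
eef_pos: [441.2, 26.5, 16.1]
tool_rot: [-3.141, -0.006, -2.339]
force: [-0.1, 0.1, 0.1]
width: 13.8
gripper_force: 58.6
```

>>> drive_tool --motion '[{"fingers":0.3,"linear":[0,0,0],"twist":0},{"fingers":0.5,"linear":[0,0,0],"twist":0},{"fingers":0.8,"linear":[0,0,0],"twist":0},{"fingers":0.8,"linear":[0,0,0],"twist":0},{"fingers":0.8,"linear":[0,0,0],"twist":0}]'

```text
clock: 24.17
eef_pos: [441.3, 26.5, 16.1]
tool_rot: [-3.141, -0.006, -2.339]
force: [0.3, -0.3, -0.5]
width: 68.4
gripper_force: 0.0
```

>>> drive_tool --motion '[{"fingers":1,"linear":[0,0,-0.01],"twist":0},{"fingers":1,"linear":[0,0,-0.03],"twist":0},{"fingers":1,"linear":[0,0,-0.035],"twist":0},{"fingers":1,"linear":[0,0,-0.03],"twist":0},{"fingers":1,"linear":[0,0,0],"twist":0}]'

```text
clock: 24.58
eef_pos: [444.3, 27.8, 125.3]
tool_rot: [-3.137, 0.0, -2.34]
force: [0.9, -0.3, 0.5]
width: 85.2
gripper_force: 0.0
```

Run:
```python
from h import *
go(474.2,252.7,120,1.37)
f=grab('wrist','wrist9');cv2.imwrite('pics/w9.png',f['color'])
```

```text
clk 24.58 pos [444.3  27.8 125.3] [-3.137  0.    -2.34 ] w 85.2 -> tool mm [-182.4  134.9    5.3] twist 2.574
```

View pics/w9.png

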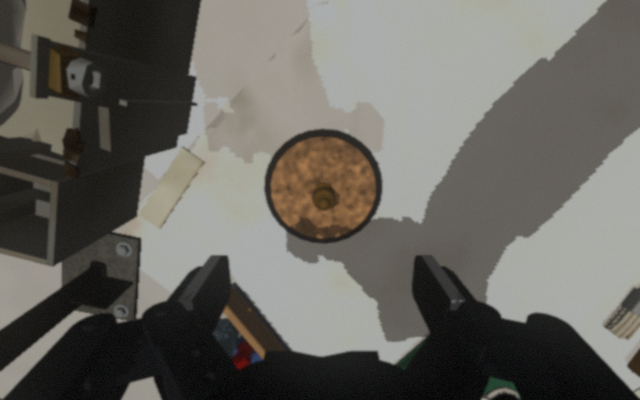

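Finial stands upright at (323,197) on the mat (ring centre ≈ (324,185)); verify centring numerically before leaving.

Run:
```python
from h import *
f=load('wrist9')
hsv=cv2.cvtColor(f['color'],cv2.COLOR_BGR2HSV)
k=cv2.inRange(hsv,(3,70,60),(18,255,255))
c=max(cv2.findContours(k,0,1)[0],key=lambda c:cv2.contourArea(c) if 250<cv2.boundingRect(c)[0]<330 else 0)
el=cv2.fitEllipse(cv2.convexHull(c));print(np.round(el[0],1),np.round(el[1],1),'cork',onz(f,*el[0],6).round(1))
print('proj finial base/mid/tip',[proj(f,(441.2,26.5,z)).round(1) for z in(6,25,44)])
d=grab('top','top4');hsv=cv2.cvtColor(d['color'],cv2.COLOR_BGR2HSV)
```

```text
[322.7 186.9] [102.5 107.4] cork [438.5  24.    6. ]
proj finial base/mid/tip [array([322.5, 191. ]), array([322.5, 197.2]), array([322.6, 204.3])]
```

>>> drive_tool --motion '[{"fingers":1,"linear":[0,0,0],"twist":0.12},{"fingers":1,"linear":[0,0,0],"twist":0.12},{"fingers":1,"linear":[0,0,0],"twist":0.12},{"fingers":1,"linear":[0,0,0],"twist":0.12},{"fingers":1,"linear":[0,0,0],"twist":0.12}]'

```text
clock: 25.1
eef_pos: [440.6, 26.6, 119.8]
tool_rot: [-3.138, -0.007, -2.945]
force: [-0.2, -0.8, 0.3]
width: 85.4
gripper_force: 0.0
```

>>> drive_tool --motion '[{"fingers":1,"linear":[0,0,0],"twist":0.12},{"fingers":1,"linear":[0,0,0],"twist":0.12},{"fingers":1,"linear":[0,0,0],"twist":0.12},{"fingers":1,"linear":[0,0,0],"twist":0.12},{"fingers":1,"linear":[0,0,0],"twist":0.12}]'

```text
clock: 25.52
eef_pos: [440.6, 26.5, 119.8]
tool_rot: [-3.134, -0.004, 2.738]
force: [-0.4, 1.1, -0.3]
width: 85.5
gripper_force: 0.0
```

Run:
```python
from h import *
print(np.round(monitor.read_state()['qpos'],2));go(474.2,252.7,120,1.37)
```

```text
[ 0.13  0.55 -0.37  2.17  0.42  0.49  0.6 ]
clk 25.52 pos [440.6  26.5 119.8] [-3.134 -0.004  2.738] w 85.5 -> tool mm [ 5.790e+01  2.212e+02 -2.000e-01] twist 1.368
```

Run:
```python
from h import *
a=np.linspace(0,2*np.pi,60)
for n in('wrist9','top4','wrist1','top0'):
    try: f=load(n)
    except Exception: f=grab('top','top4')
    gray=f['color'].max(2)
    C=proj(f,(441.2,26.5,4)); E=cv2.fitEllipse(np.array([proj(f,(441.2+52*np.cos(t),26.5+52*np.sin(t),4)) for t in a],np.float32))
    m=(gray<(62 if 'wrist' in n else 55)).astype(np.uint8)
    x,y,w=int(E[0][0]),int(E[0][1]),int(max(E[1])*.62)
    m2=np.zeros_like(m);m2[max(0,y-w):y+w,max(0,x-w):x+w]=m[max(0,y-w):y+w,max(0,x-w):x+w]
    hs=[]
    for t in a: # ring radius along rays from the expected ellipse centre
        r=np.arange(.75,1.2,.01)*np.mean(E[1])/2
        g=cv2.remap(gray,(E[0][0]+r*np.cos(t)).astype(np.float32)[None],(E[0][1]+r*np.sin(t)).astype(np.float32)[None],cv2.INTER_LINEAR)[0].astype(float)
        if g.min()<.6*np.median(g): i=g.argmin();hs.append((E[0][0]+r[i]*np.cos(t),E[0][1]+r[i]*np.sin(t)))
    e=cv2.fitEllipseDirect(np.array(hs,np.float32)) if len(hs)>8 else None
    print(n,'expect ell',np.round(E[0],1),np.round(E[1],1),'centre',C.round(1),'found',len(hs),e and (np.round(e[0],1),np.round(e[1],1)), e and onz(f,*(np.array(e[0])+C-E[0]),4).round(1))
```

```text
wrist9 expect ell [322.6 187.1] [115.5 119.4] centre [322.5 190.4] found 60 (array([322.8, 186.6]), array([107.2, 111.1])) [440.7  26.3   4. ]
top4 expect ell [449.4 250.6] [44.8 46.8] centre [449.4 250.4] found 50 (array([450.8, 250.1]), array([41.4, 45.2])) [442.2  23.3   4. ]
wrist1 expect ell [221.4 266.9] [68.9 80.1] centre [221.5 268.1] found 46 (array([222.2, 265.9]), array([61.4, 74.3])) [442.6  27.6   4. ]
top0 expect ell [449.4 250.6] [44.8 46.8] centre [449.4 250.4] found 60 (array([449.9, 250.4]), array([41.7, 43.7])) [441.8  25.2   4. ]
```

Mat centring is confirmed (within ~1 mm). Next is the white spool.

>>> drive_tool --motion '[{"fingers":1,"linear":[0.005,0.019,0],"twist":0},{"fingers":1,"linear":[0.0095,0.036,0],"twist":0},{"fingers":1,"linear":[0.0095,0.036,0],"twist":0},{"fingers":1,"linear":[0.0095,0.036,0],"twist":0},{"fingers":1,"linear":[0.0095,0.036,0],"twist":0}]'

```text
clock: 25.93
eef_pos: [464.3, 194.8, 118.8]
tool_rot: [-3.133, -0.003, 2.744]
force: [0.7, -0.7, 0.1]
width: 85.7
gripper_force: 0.0
```

>>> drive_tool --motion '[{"fingers":1,"linear":[0.0095,0.036,0],"twist":0},{"fingers":1,"linear":[0.005,0.022,0],"twist":0},{"fingers":1,"linear":[0,0,0],"twist":0.12},{"fingers":1,"linear":[0,0,0],"twist":0.12},{"fingers":1,"linear":[0,0,0],"twist":0.12}]'

```text
clock: 26.35
eef_pos: [473.2, 252.7, 118.2]
tool_rot: [-3.132, 0.0, 2.379]
force: [0.0, 0.3, 0.4]
width: 85.3
gripper_force: 0.0
```

>>> drive_tool --motion '[{"fingers":1,"linear":[0,0,0],"twist":0.12},{"fingers":1,"linear":[0,0,0],"twist":0.12},{"fingers":1,"linear":[0,0,0],"twist":0.12},{"fingers":1,"linear":[0,0,0],"twist":0.12},{"fingers":1,"linear":[0,0,0],"twist":0.12}]'

```text
clock: 26.77
eef_pos: [473.4, 252.0, 118.4]
tool_rot: [-3.135, 0.006, 1.778]
force: [-0.4, 0.8, 0.1]
width: 85.6
gripper_force: 0.0
```

>>> drive_tool --motion '[{"fingers":1,"linear":[0,0,0],"twist":0.12},{"fingers":1,"linear":[0,0,0],"twist":0.12},{"fingers":1,"linear":[0,0,0],"twist":0.12},{"fingers":1,"linear":[0,0,0],"twist":0.047},{"fingers":1,"linear":[0,0,0],"twist":0}]'

```text
clock: 27.18
eef_pos: [473.3, 252.2, 118.6]
tool_rot: [-3.138, 0.008, 1.376]
force: [-0.6, 0.0, -0.3]
width: 85.2
gripper_force: 0.0
```

>>> drive_tool --motion '[{"fingers":1,"linear":[0,0,0],"twist":0},{"fingers":1,"linear":[0,0,0],"twist":0}]'

```text
clock: 27.35
eef_pos: [473.7, 252.6, 119.2]
tool_rot: [-3.138, 0.006, 1.379]
force: [0.6, 0.4, -0.2]
width: 85.3
gripper_force: 0.0
```

Run:
```python
from h import *
print(np.round(monitor.read_state()['qpos'],2));go(474.2,252.7,40.4,1.371)
f=grab('wrist','wrist10')
r,ax,ex=flange(f,(474.2,252.7,63));print(ax,ex,onz(f,*r,63).round(1))
```

```text
[-0.57  0.63  0.03  1.93 -0.03  0.59 -0.71]
clk 27.35 pos [473.7 252.6 119.2] [-3.138  0.006  1.379] w 85.3 -> tool mm [ 0.2  0.4 78.8] twist 0.008
[75.39013672 86.90420532] 54.01614650119632 [472.5 241.1  63. ]
```

>>> drive_tool --motion '[{"fingers":1,"linear":[0,0.0004,0.02],"twist":0.008},{"fingers":1,"linear":[0,0,0.025],"twist":0},{"fingers":1,"linear":[0,0,0.02],"twist":0},{"fingers":1,"linear":[0,0,0.009],"twist":0},{"fingers":1,"linear":[0,0,0.004],"twist":0}]'

```text
clock: 27.82
eef_pos: [473.4, 251.9, 40.5]
tool_rot: [-3.137, 0.007, 1.369]
force: [-0.7, -0.4, 0.5]
width: 85.2
gripper_force: 0.0
```

>>> drive_tool --motion '[{"fingers":1,"linear":[0,0,0],"twist":0},{"fingers":1,"linear":[0,0,0],"twist":0},{"fingers":1,"linear":[0,0,0],"twist":0},{"fingers":1,"linear":[0,0,0],"twist":0}]'

```text
clock: 28.15
eef_pos: [475.0, 252.9, 43.0]
tool_rot: [-3.14, 0.004, 1.369]
force: [-0.4, 0.1, 0.1]
width: 85.0
gripper_force: 0.0
```

Run:
```python
from h import *
go(474.2,252.7,40.8,1.371)
```

```text
clk 28.15 pos [475.  252.9  43. ] [-3.14   0.004  1.369] w 85.0 -> tool mm [-0.4 -0.7  2.2] twist -0.002
```

>>> drive_tool --motion '[{"fingers":1,"linear":[-0.0002,-0.0003,0.0018],"twist":0},{"fingers":1,"linear":[0,0,0],"twist":0},{"fingers":1,"linear":[0,0,0],"twist":0},{"fingers":1,"linear":[0,0,0],"twist":0}]'

```text
clock: 28.48
eef_pos: [474.0, 252.4, 40.3]
tool_rot: [-3.139, 0.005, 1.369]
force: [0.2, -0.4, -0.6]
width: 85.4
gripper_force: 0.0
```

>>> drive_tool --motion '[{"fingers":0.3,"linear":[0,0,0],"twist":0},{"fingers":0.3,"linear":[0,0,0],"twist":0},{"fingers":0.3,"linear":[0,0,0],"twist":0},{"fingers":0.3,"linear":[0,0,0],"twist":0},{"fingers":0.3,"linear":[0,0,0],"twist":0}]'

```text
clock: 28.9
eef_pos: [474.2, 252.4, 40.5]
tool_rot: [-3.139, 0.005, 1.369]
force: [-0.3, -0.4, 1.5]
width: 33.9
gripper_force: 59.8
```

>>> drive_tool --motion '[{"fingers":0.3,"linear":[0,0,0],"twist":0},{"fingers":0.3,"linear":[0,0,0],"twist":0}]'

```text
clock: 29.07
eef_pos: [474.2, 252.4, 40.5]
tool_rot: [-3.139, 0.005, 1.369]
force: [-1.0, -0.3, 5.0]
width: 34.1
gripper_force: 59.9
```

Run:
```python
from h import *
go(619.5,122.9,120,1.371)
```

```text
clk 29.07 pos [474.2 252.4  40.5] [-3.139  0.005  1.369] w 34.1 -> tool mm [-97.7 168.3 -79.5] twist -0.002
```

>>> drive_tool --motion '[{"fingers":0.3,"linear":[0,0,-0.01],"twist":0},{"fingers":0.3,"linear":[0,0,-0.02],"twist":0},{"fingers":0.3,"linear":[0,0,-0.02],"twist":0},{"fingers":0.3,"linear":[0,0,-0.02],"twist":0},{"fingers":0.3,"linear":[0,0,-0.01],"twist":0}]'

```text
clock: 29.48
eef_pos: [475.1, 253.2, 122.6]
tool_rot: [-3.141, 0.003, 1.369]
force: [0.7, -0.4, -0.7]
width: 33.9
gripper_force: 59.7
```

>>> drive_tool --motion '[{"fingers":0.3,"linear":[-0.0092,0.016,0],"twist":0},{"fingers":0.3,"linear":[-0.016,0.027,0],"twist":0},{"fingers":0.3,"linear":[-0.016,0.027,0],"twist":0},{"fingers":0.3,"linear":[-0.016,0.027,0],"twist":0},{"fingers":0.3,"linear":[-0.016,0.027,0],"twist":0}]'

```text
clock: 29.9
eef_pos: [581.7, 155.1, 120.2]
tool_rot: [-3.138, 0.005, 1.369]
force: [-0.3, -0.1, -0.6]
width: 33.9
gripper_force: 59.7
```

>>> drive_tool --motion '[{"fingers":0.3,"linear":[-0.016,0.028,0],"twist":0},{"fingers":0.3,"linear":[-0.009,0.016,0],"twist":0},{"fingers":0.3,"linear":[0,0,0],"twist":0},{"fingers":0.3,"linear":[0,0,0],"twist":0},{"fingers":0.3,"linear":[0,0,0],"twist":0}]'

```text
clock: 30.32
eef_pos: [617.9, 123.9, 119.8]
tool_rot: [-3.137, 0.005, 1.37]
force: [-1.3, 0.4, -1.1]
width: 33.3
gripper_force: 59.7
```

>>> drive_tool --motion '[{"fingers":0.3,"linear":[0,0,0],"twist":0},{"fingers":0.3,"linear":[0,0,0],"twist":0}]'

```text
clock: 30.48
eef_pos: [618.1, 124.4, 120.2]
tool_rot: [-3.138, 0.005, 1.371]
force: [-0.3, 0.7, -0.3]
width: 33.8
gripper_force: 59.7
```

Run:
```python
from h import *
go(619.7,122.6,41.5,1.371)
```

```text
clk 30.48 pos [618.1 124.4 120.2] [-3.138  0.005  1.371] w 33.8 -> tool mm [-1.5  1.9 78.7] twist 0.0
```

>>> drive_tool --motion '[{"fingers":0.3,"linear":[-0.0012,0.0017,0.006],"twist":0},{"fingers":0.3,"linear":[0,0,0.01],"twist":0},{"fingers":0.3,"linear":[0,0,0.006],"twist":0},{"fingers":0.3,"linear":[0,0,0],"twist":0},{"fingers":0.3,"linear":[0,0,0],"twist":0}]'

```text
clock: 30.9
eef_pos: [619.8, 121.2, 97.2]
tool_rot: [-3.137, 0.006, 1.369]
force: [-0.2, -0.4, 0.2]
width: 33.9
gripper_force: 59.7
```

>>> drive_tool --motion '[{"fingers":0.3,"linear":[0,0,0],"twist":0},{"fingers":0.3,"linear":[0,0,0],"twist":0},{"fingers":0.3,"linear":[0,0,0],"twist":0}]'

```text
clock: 31.15
eef_pos: [620.8, 121.3, 98.6]
tool_rot: [-3.139, 0.005, 1.369]
force: [0.3, -1.0, 1.0]
width: 33.6
gripper_force: 59.7
```

Run:
```python
from h import *
go(619.7,122.6,41.5,1.371)
```

```text
clk 31.15 pos [620.8 121.3  98.6] [-3.139  0.005  1.369] w 33.6 -> tool mm [ 1.1 -1.3 57.1] twist -0.002
```

>>> drive_tool --motion '[{"fingers":0.3,"linear":[0.0006,-0.0007,0.006],"twist":0},{"fingers":0.3,"linear":[0,0,0.008],"twist":0},{"fingers":0.3,"linear":[0,0,0.005],"twist":0},{"fingers":0.3,"linear":[0,0,0],"twist":0},{"fingers":0.3,"linear":[0,0,0],"twist":0}]'

```text
clock: 31.57
eef_pos: [619.3, 121.8, 78.4]
tool_rot: [-3.137, 0.006, 1.369]
force: [-0.3, 0.6, -0.4]
width: 33.6
gripper_force: 59.7
```

>>> drive_tool --motion '[{"fingers":0.3,"linear":[0,0,0],"twist":0},{"fingers":0.3,"linear":[0,0,0],"twist":0},{"fingers":0.3,"linear":[0,0,0],"twist":0},{"fingers":0.3,"linear":[0,0,0],"twist":0}]'

```text
clock: 31.9
eef_pos: [620.1, 121.9, 79.5]
tool_rot: [-3.139, 0.005, 1.369]
force: [0.1, 0.6, -0.7]
width: 33.6
gripper_force: 59.7
```

Run:
```python
from h import *
go(619.7,122.6,41.5,1.371)
```

```text
clk 31.90 pos [620.1 121.9  79.5] [-3.139  0.005  1.369] w 33.6 -> tool mm [ 0.6 -0.5 38. ] twist -0.002
```

Good (within 1 mm). Lower.

>>> drive_tool --motion '[{"fingers":0.3,"linear":[0.0006,-0.0004,0.01],"twist":0},{"fingers":0.3,"linear":[0,0,0.01],"twist":0},{"fingers":0.3,"linear":[0,0,0.008],"twist":0},{"fingers":0.3,"linear":[0,0,0.005],"twist":0},{"fingers":0.3,"linear":[0,0,0.002],"twist":0}]'

```text
clock: 32.32
eef_pos: [618.4, 122.1, 42.4]
tool_rot: [-3.136, 0.006, 1.369]
force: [0.4, -0.2, -0.5]
width: 33.7
gripper_force: 59.7
```

>>> drive_tool --motion '[{"fingers":0.3,"linear":[0,0,0],"twist":0},{"fingers":0.3,"linear":[0,0,0],"twist":0},{"fingers":0.3,"linear":[0,0,0],"twist":0},{"fingers":0.3,"linear":[0,0,0],"twist":0}]'

```text
clock: 32.65
eef_pos: [619.8, 122.5, 44.6]
tool_rot: [-3.14, 0.005, 1.369]
force: [0.8, -0.6, -0.1]
width: 33.8
gripper_force: 59.7
```

Run:
```python
from h import *
go(619.7,122.6,41.5,1.371)
```

```text
clk 32.65 pos [619.8 122.5  44.6] [-3.14   0.005  1.369] w 33.8 -> tool mm [ 0.1 -0.2  3.1] twist -0.002
```

>>> drive_tool --motion '[{"fingers":0.3,"linear":[0,0,0.0015],"twist":0},{"fingers":0.3,"linear":[0,0,0],"twist":0},{"fingers":0.3,"linear":[0,0,0],"twist":0}]'

```text
clock: 32.9
eef_pos: [619.5, 122.4, 42.8]
tool_rot: [-3.139, 0.005, 1.369]
force: [0.5, 0.3, 0.3]
width: 33.5
gripper_force: 59.7
```

>>> drive_tool --motion '[{"fingers":0.3,"linear":[0,0,0.0007],"twist":0},{"fingers":0.3,"linear":[0,0,0],"twist":0},{"fingers":0.3,"linear":[0,0,0],"twist":0}]'

```text
clock: 33.15
eef_pos: [619.5, 122.4, 42.0]
tool_rot: [-3.139, 0.005, 1.369]
force: [0.4, -0.1, -0.1]
width: 33.3
gripper_force: 59.7
```

Release, rise, and go to the black spool.

>>> drive_tool --motion '[{"fingers":0.3,"linear":[0,0,0.0004],"twist":0},{"fingers":0.3,"linear":[0,0,0],"twist":0},{"fingers":0.6,"linear":[0,0,0],"twist":0},{"fingers":0.8,"linear":[0,0,0],"twist":0},{"fingers":1,"linear":[0,0,0],"twist":0}]'

```text
clock: 33.57
eef_pos: [619.5, 122.4, 41.7]
tool_rot: [-3.139, 0.005, 1.369]
force: [0.9, 0.3, -0.1]
width: 69.1
gripper_force: 0.0
```

>>> drive_tool --motion '[{"fingers":1,"linear":[0,0,0],"twist":0},{"fingers":1,"linear":[0,0,-0.01],"twist":0},{"fingers":1,"linear":[0,0,-0.03],"twist":0},{"fingers":1,"linear":[0,0,-0.03],"twist":0},{"fingers":1,"linear":[0,0,-0.01],"twist":0}]'

```text
clock: 33.98
eef_pos: [622.4, 123.2, 126.4]
tool_rot: [3.138, 0.002, 1.369]
force: [0.9, 0.3, 0.1]
width: 85.7
gripper_force: 0.0
```

Run:
```python
from h import *
go(467.5,331.7,120,1.371)
f=grab('wrist','wrist11')
r,ax,ex=flange(f,(619.2,123.7,64));print(ax,ex,onz(f,*r,64).round(1))
```

```text
clk 33.98 pos [622.4 123.2 126.4] [3.138e+00 2.000e-03 1.369e+00] w 85.7 -> tool mm [ 173.2 -193.6    6.4] twist -0.002
[47.81520462 51.14850235] 52.313357424568835 [619.5 123.9  64. ]
```

>>> drive_tool --motion '[{"fingers":1,"linear":[0.0143,-0.0152,0],"twist":0},{"fingers":1,"linear":[0.025,-0.0275,0],"twist":0},{"fingers":1,"linear":[0.025,-0.0275,0],"twist":0},{"fingers":1,"linear":[0.025,-0.0275,0],"twist":0},{"fingers":1,"linear":[0.025,-0.0275,0],"twist":0}]'

```text
clock: 34.45
eef_pos: [518.5, 260.7, 121.1]
tool_rot: [-3.138, 0.005, 1.368]
force: [0.0, 1.0, 0.5]
width: 85.3
gripper_force: 0.0
```

>>> drive_tool --motion '[{"fingers":1,"linear":[0.025,-0.0275,0],"twist":0},{"fingers":1,"linear":[0.025,-0.0275,0],"twist":0},{"fingers":1,"linear":[0.01,-0.011,0],"twist":0},{"fingers":1,"linear":[0,0,0],"twist":0},{"fingers":1,"linear":[0,0,0],"twist":0}]'

```text
clock: 34.87
eef_pos: [466.5, 332.5, 121.0]
tool_rot: [-3.138, 0.006, 1.372]
force: [1.3, 0.0, 0.2]
width: 85.4
gripper_force: 0.0
```

>>> drive_tool --motion '[{"fingers":1,"linear":[0,0,0],"twist":0},{"fingers":1,"linear":[0,0,0],"twist":0},{"fingers":1,"linear":[0,0,0],"twist":0}]'

```text
clock: 35.12
eef_pos: [468.5, 330.1, 121.2]
tool_rot: [-3.139, 0.006, 1.366]
force: [0.2, 0.4, -0.1]
width: 85.5
gripper_force: 0.0
```

Run:
```python
from h import *
go(467.5,331.7,42.6,1.371)
```

```text
clk 35.12 pos [468.5 330.1 121.2] [-3.139  0.006  1.366] w 85.5 -> tool mm [ 1.3 -1.3 78.6] twist -0.005
```

>>> drive_tool --motion '[{"fingers":1,"linear":[0.0008,-0.0008,0.02],"twist":0},{"fingers":1,"linear":[0,0,0.025],"twist":0},{"fingers":1,"linear":[0,0,0.02],"twist":0},{"fingers":1,"linear":[0,0,0.009],"twist":0},{"fingers":1,"linear":[0,0,0.0035],"twist":0}]'

```text
clock: 35.53
eef_pos: [466.1, 330.9, 42.2]
tool_rot: [-3.137, 0.007, 1.368]
force: [0.1, -0.5, 0.5]
width: 85.6
gripper_force: 0.0
```

>>> drive_tool --motion '[{"fingers":1,"linear":[0,0,0],"twist":0},{"fingers":1,"linear":[0,0,0],"twist":0},{"fingers":1,"linear":[0,0,0],"twist":0},{"fingers":1,"linear":[0,0,0],"twist":0}]'

```text
clock: 35.87
eef_pos: [467.2, 332.9, 44.9]
tool_rot: [-3.14, 0.003, 1.369]
force: [0.0, -0.2, 0.6]
width: 85.2
gripper_force: 0.0
```

Run:
```python
from h import *
go(467.5,331.7,42.6,1.371)
```

```text
clk 35.87 pos [467.2 332.9  44.9] [-3.140e+00  3.000e-03  1.369e+00] w 85.2 -> tool mm [-1.1  0.5  2.3] twist -0.002
```

>>> drive_tool --motion '[{"fingers":1,"linear":[-0.0006,0.0004,0.0015],"twist":0},{"fingers":1,"linear":[0,0,0],"twist":0},{"fingers":1,"linear":[0,0,0],"twist":0},{"fingers":1,"linear":[0,0,0],"twist":0}]'

```text
clock: 36.2
eef_pos: [466.8, 331.8, 42.4]
tool_rot: [-3.139, 0.005, 1.369]
force: [-0.7, -0.0, 0.5]
width: 85.4
gripper_force: 0.0
```

>>> drive_tool --motion '[{"fingers":0.3,"linear":[0,0,0],"twist":0},{"fingers":0.3,"linear":[0,0,0],"twist":0},{"fingers":0.3,"linear":[0,0,0],"twist":0},{"fingers":0.3,"linear":[0,0,0],"twist":0},{"fingers":0.3,"linear":[0,0,0],"twist":0}]'

```text
clock: 36.62
eef_pos: [466.8, 331.9, 42.6]
tool_rot: [-3.139, 0.005, 1.369]
force: [-1.0, -0.3, 2.3]
width: 35.2
gripper_force: 60.0
```

>>> drive_tool --motion '[{"fingers":0.3,"linear":[0,0,0],"twist":0},{"fingers":0.3,"linear":[0,0,0],"twist":0}]'

```text
clock: 36.78
eef_pos: [466.8, 331.9, 42.6]
tool_rot: [-3.139, 0.005, 1.369]
force: [-1.1, -0.3, 4.3]
width: 35.3
gripper_force: 60.1
```

Run:
```python
from h import *
go(633.4,186.2,123,1.371)
```

```text
clk 36.78 pos [466.8 331.9  42.6] [-3.139  0.005  1.369] w 35.3 -> tool mm [-109.3  192.4  -80.4] twist -0.002
```

>>> drive_tool --motion '[{"fingers":0.3,"linear":[0,0,-0.01],"twist":0},{"fingers":0.3,"linear":[0,0,-0.02],"twist":0},{"fingers":0.3,"linear":[0,0,-0.02],"twist":0},{"fingers":0.3,"linear":[0,0,-0.02],"twist":0},{"fingers":0.3,"linear":[0,0,-0.01],"twist":0}]'

```text
clock: 37.2
eef_pos: [468.1, 332.7, 124.8]
tool_rot: [-3.141, 0.003, 1.369]
force: [-0.0, 0.8, -0.2]
width: 35.1
gripper_force: 59.8
```

>>> drive_tool --motion '[{"fingers":0.3,"linear":[-0.01,0.0175,0],"twist":0},{"fingers":0.3,"linear":[-0.015,0.02625,0],"twist":0},{"fingers":0.3,"linear":[-0.015,0.02625,0],"twist":0},{"fingers":0.3,"linear":[-0.015,0.02625,0],"twist":0},{"fingers":0.3,"linear":[-0.015,0.02625,0],"twist":0}]'

```text
clock: 37.62
eef_pos: [573.7, 237.9, 122.2]
tool_rot: [-3.139, 0.005, 1.369]
force: [0.1, 0.0, -0.3]
width: 35.4
gripper_force: 59.9
```

>>> drive_tool --motion '[{"fingers":0.3,"linear":[-0.015,0.02625,0],"twist":0},{"fingers":0.3,"linear":[-0.015,0.02625,0],"twist":0},{"fingers":0.3,"linear":[-0.01,0.0175,0],"twist":0},{"fingers":0.3,"linear":[0,0,0],"twist":0},{"fingers":0.3,"linear":[0,0,0],"twist":0}]'

```text
clock: 38.03
eef_pos: [634.1, 183.9, 121.8]
tool_rot: [-3.139, 0.006, 1.366]
force: [-0.4, 0.7, -0.1]
width: 35.3
gripper_force: 59.9
```

>>> drive_tool --motion '[{"fingers":0.3,"linear":[0,0,0.01],"twist":0},{"fingers":0.3,"linear":[0,0,0.006],"twist":0},{"fingers":0.3,"linear":[0,0,0],"twist":0},{"fingers":0.3,"linear":[0,0,0],"twist":0},{"fingers":0.3,"linear":[0,0,0],"twist":0}]'

```text
clock: 38.45
eef_pos: [633.0, 186.4, 106.1]
tool_rot: [-3.138, 0.005, 1.37]
force: [0.6, 0.1, -1.4]
width: 35.3
gripper_force: 59.9
```

Run:
```python
from h import *
go(632.9,186.2,43.6,1.371)
```

```text
clk 38.45 pos [633.  186.4 106.1] [-3.138  0.005  1.37 ] w 35.3 -> tool mm [-0.3 -0.1 62.5] twist -0.001
```

>>> drive_tool --motion '[{"fingers":0.3,"linear":[0,0,0.01],"twist":0},{"fingers":0.3,"linear":[0,0,0.012],"twist":0},{"fingers":0.3,"linear":[0,0,0.008],"twist":0},{"fingers":0.3,"linear":[0,0,0],"twist":0},{"fingers":0.3,"linear":[0,0,0],"twist":0}]'

```text
clock: 38.87
eef_pos: [632.6, 185.2, 75.0]
tool_rot: [-3.137, 0.006, 1.369]
force: [0.9, -0.0, -1.1]
width: 34.9
gripper_force: 59.9
```

>>> drive_tool --motion '[{"fingers":0.3,"linear":[0,0,0],"twist":0},{"fingers":0.3,"linear":[0,0,0],"twist":0},{"fingers":0.3,"linear":[0,0,0],"twist":0}]'

```text
clock: 39.12
eef_pos: [633.8, 185.6, 76.8]
tool_rot: [-3.14, 0.005, 1.369]
force: [-0.2, 0.4, -1.3]
width: 35.3
gripper_force: 59.9
```

Run:
```python
from h import *
go(632.9,186.2,43.6,1.371)
```

```text
clk 39.12 pos [633.8 185.6  76.8] [-3.14   0.005  1.369] w 35.3 -> tool mm [ 0.4 -1.  33.2] twist -0.002
```

>>> drive_tool --motion '[{"fingers":0.3,"linear":[0.0004,-0.0006,0.01],"twist":0},{"fingers":0.3,"linear":[0,0,0.01],"twist":0},{"fingers":0.3,"linear":[0,0,0.006],"twist":0},{"fingers":0.3,"linear":[0,0,0.003],"twist":0},{"fingers":0.3,"linear":[0,0,0.001],"twist":0}]'

```text
clock: 39.53
eef_pos: [631.9, 185.7, 44.9]
tool_rot: [-3.137, 0.006, 1.369]
force: [0.1, -0.1, -0.3]
width: 35.5
gripper_force: 59.9
```

>>> drive_tool --motion '[{"fingers":0.3,"linear":[0,0,0],"twist":0},{"fingers":0.3,"linear":[0,0,0],"twist":0},{"fingers":0.3,"linear":[0,0,0],"twist":0},{"fingers":0.3,"linear":[0,0,0],"twist":0}]'

```text
clock: 39.87
eef_pos: [633.1, 186.0, 46.7]
tool_rot: [-3.14, 0.005, 1.369]
force: [0.3, 0.3, -0.6]
width: 35.6
gripper_force: 59.9
```

Run:
```python
from h import *
go(632.9,186.2,43.6,1.371)
```

```text
clk 39.87 pos [633.1 186.   46.7] [-3.14   0.005  1.369] w 35.6 -> tool mm [ 0.1 -0.2  3.1] twist -0.002
```

>>> drive_tool --motion '[{"fingers":0.3,"linear":[0,0,0.0015],"twist":0},{"fingers":0.3,"linear":[0,0,0],"twist":0},{"fingers":0.3,"linear":[0,0,0],"twist":0}]'

```text
clock: 40.12
eef_pos: [632.8, 185.9, 44.8]
tool_rot: [-3.139, 0.005, 1.369]
force: [0.4, -0.0, 0.5]
width: 35.3
gripper_force: 59.9
```

>>> drive_tool --motion '[{"fingers":0.3,"linear":[0,0,0.0008],"twist":0},{"fingers":0.3,"linear":[0,0,0],"twist":0},{"fingers":0.3,"linear":[0,0,0],"twist":0}]'

```text
clock: 40.37
eef_pos: [632.7, 185.9, 43.9]
tool_rot: [-3.139, 0.005, 1.369]
force: [-0.1, -0.5, -1.1]
width: 35.0
gripper_force: 59.9
```

>>> drive_tool --motion '[{"fingers":0.3,"linear":[0,0,0.0003],"twist":0},{"fingers":0.3,"linear":[0,0,0],"twist":0}]'

```text
clock: 40.53
eef_pos: [632.8, 185.9, 43.6]
tool_rot: [-3.139, 0.005, 1.369]
force: [0.7, -0.5, -0.9]
width: 35.1
gripper_force: 59.9
```

Release, rise, retreat sideways, and look.

>>> drive_tool --motion '[{"fingers":0.3,"linear":[0,0,0.0003],"twist":0},{"fingers":0.3,"linear":[0,0,0],"twist":0},{"fingers":0.6,"linear":[0,0,0],"twist":0},{"fingers":0.8,"linear":[0,0,0],"twist":0},{"fingers":1,"linear":[0,0,0],"twist":0}]'

```text
clock: 40.95
eef_pos: [632.8, 186.0, 43.4]
tool_rot: [-3.139, 0.005, 1.369]
force: [0.2, 0.3, 0.1]
width: 70.2
gripper_force: 0.0
```

>>> drive_tool --motion '[{"fingers":1,"linear":[0,0,0],"twist":0},{"fingers":1,"linear":[0,0,-0.01],"twist":0},{"fingers":1,"linear":[0,0,-0.03],"twist":0},{"fingers":1,"linear":[0,0,-0.035],"twist":0},{"fingers":1,"linear":[0,0,-0.035],"twist":0}]'

```text
clock: 41.37
eef_pos: [632.7, 186.2, 154.7]
tool_rot: [-3.138, 0.006, 1.369]
force: [1.2, 0.1, 0.5]
width: 85.4
gripper_force: 0.0
```

>>> drive_tool --motion '[{"fingers":1,"linear":[0,-0.03,-0.02],"twist":0},{"fingers":1,"linear":[0,-0.04,0],"twist":0},{"fingers":1,"linear":[0,-0.04,0],"twist":0},{"fingers":1,"linear":[0,-0.03,0],"twist":0},{"fingers":1,"linear":[0,0,0],"twist":0}]'

```text
clock: 41.78
eef_pos: [488.7, 216.5, 174.5]
tool_rot: [-3.132, 0.006, 1.375]
force: [-0.7, 0.3, -0.1]
width: 85.2
gripper_force: 0.0
```

>>> drive_tool --motion '[{"fingers":1,"linear":[0,0,0],"twist":0},{"fingers":1,"linear":[0,0,0],"twist":0},{"fingers":1,"linear":[0,0,0],"twist":0},{"fingers":1,"linear":[0,0,0],"twist":0}]'

```text
clock: 42.12
eef_pos: [497.5, 214.1, 173.8]
tool_rot: [-3.14, 0.005, 1.367]
force: [-0.5, 0.1, 0.1]
width: 85.4
gripper_force: 0.0
```

Run:
```python
from h import *
d=grab('top','top9'); e=load('top0')
for n,X in(('black',(632.4,185.7,66)),('white',(619,123.7,64)),('blue',(607,61.5,61))):
    for im in(e,d):
        r,ax,ex=flange(im,X);print(n,r.round(1),ax.round(1),onz(im,*r,X[2]).round(1))
cv2.imwrite('pics/end.png',cv2.resize(d['color'][130:290,250:480],None,fx=3.4,fy=3.4,interpolation=cv2.INTER_CUBIC))
```

```text
black [383.5 160.8] [16.4 17.5] [632.9 185.1  66. ]
black [381.6 157.7] [ 9.4 17.1] [639.8 189.2  66. ]
white [412.  167.3] [15.9 16.7] [619.6 122.5  64. ]
white [416.1 169.5] [20.4 25. ] [614.7 113.6  64. ]
blue [439.8 173.2] [15.  15.8] [607.9  60.7  61. ]
blue [434.4 164.4] [15.3 36.4] [627.4  72.1  61. ]
```

View pics/end.png

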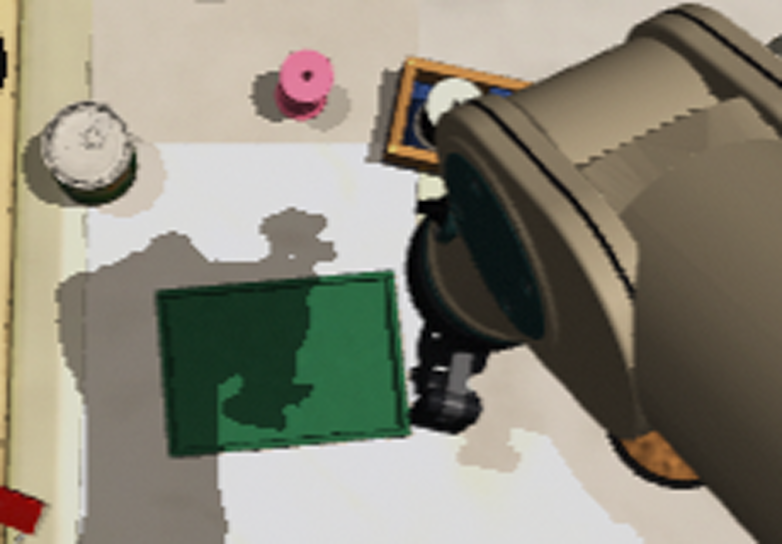

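The arm hides the rack and mat; tray empty, tin (85,150) and pink unmoved. Retreat toward the start pose and look again.

>>> drive_tool --motion '[{"fingers":1,"linear":[0.028,-0.024,-0.005],"twist":0},{"fingers":1,"linear":[0.028,-0.024,-0.005],"twist":0},{"fingers":1,"linear":[0.028,-0.024,-0.005],"twist":0},{"fingers":1,"linear":[0.028,-0.024,-0.005],"twist":0},{"fingers":1,"linear":[0.028,-0.024,-0.005],"twist":0}]'

```text
clock: 42.58
eef_pos: [406.4, 377.1, 198.5]
tool_rot: [-3.139, 0.005, 1.368]
force: [0.7, 0.2, 0.5]
width: 85.3
gripper_force: 0.0
```

>>> drive_tool --motion '[{"fingers":1,"linear":[0.028,-0.024,-0.005],"twist":0},{"fingers":1,"linear":[0.028,-0.024,-0.005],"twist":0},{"fingers":1,"linear":[0.028,-0.024,-0.005],"twist":0},{"fingers":1,"linear":[0.028,-0.024,-0.005],"twist":0},{"fingers":1,"linear":[0.028,-0.015,0],"twist":0}]'

```text
clock: 43.0
eef_pos: [323.8, 538.1, 218.8]
tool_rot: [-3.138, 0.004, 1.371]
force: [0.6, 0.7, 0.0]
width: 85.3
gripper_force: 0.0
```

>>> drive_tool --motion '[{"fingers":1,"linear":[0,0,0],"twist":0},{"fingers":1,"linear":[0,0,0],"twist":0},{"fingers":1,"linear":[0,0,0],"twist":0},{"fingers":1,"linear":[0,0,0],"twist":0},{"fingers":1,"linear":[0,0,0],"twist":0}]'

```text
clock: 43.42
eef_pos: [327.6, 533.8, 217.9]
tool_rot: [-3.139, 0.006, 1.366]
force: [-0.0, 0.4, 0.6]
width: 85.0
gripper_force: 0.0
```

Run:
```python
from h import *
d=grab('top','top10'); e=load('top0')
cv2.imwrite('pics/end2.png',cv2.resize(d['color'][130:290,250:480],None,fx=3.4,fy=3.4,interpolation=cv2.INTER_CUBIC))
for n,X in(('black',(632.4,185.7,66)),('white',(619,123.7,64)),('blue',(607,61.5,61))):
    for im in(e,d):
        r,ax,ex=flange(im,X);print(n,r.round(1),ax.round(1),onz(im,*r,X[2]).round(1))
def red(im):
    h=cv2.cvtColor(im['color'],cv2.COLOR_BGR2HSV)[150:200,400:460];return np.argwhere((h[...,1]>170)&(h[...,2]>110)&((h[...,0]<5)|(h[...,0]>174))).mean(0)
print('red',red(e),red(d))
```

```text
black [383.5 160.8] [16.4 17.5] [632.9 185.1  66. ]
black [383.5 160.8] [16.6 17.6] [632.9 185.   66. ]
white [412.  167.3] [15.9 16.7] [619.6 122.5  64. ]
white [411.9 167.2] [15.9 16.9] [619.8 122.6  64. ]
blue [439.8 173.2] [15.  15.8] [607.9  60.7  61. ]
blue [439.9 173.2] [15.1 16. ] [607.9  60.7  61. ]
red [21.93333333 23.6       ] [22.21052632 23.42105263]
```

View pics/end2.png

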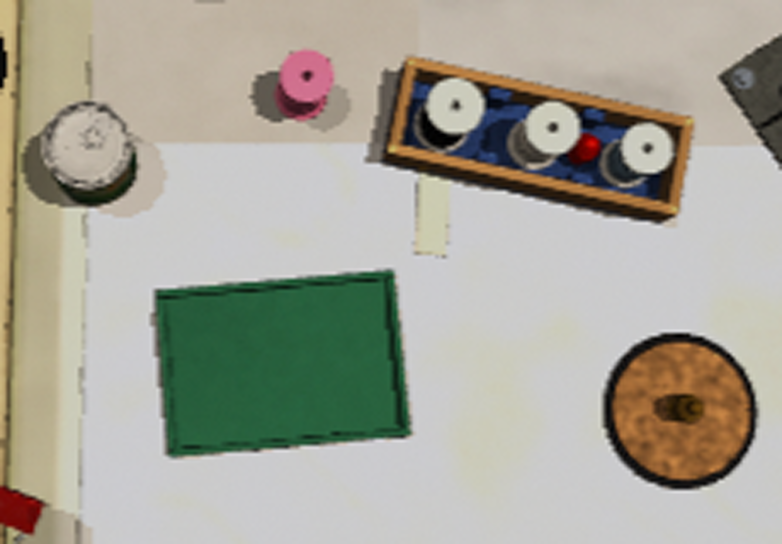

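All spools are back at their pixels (within 0.1 px), the red finial is unmoved, the brass finial stands at the mat's centre (crop 685,407), and the tin and pink spool are untouched. Handing in.

```bash
python3 -c "
from cell import ctrl; print(ctrl.finish_job())"
```

```text
the job is handed in; nothing more can be done
None
```

The job is handed in after about 43 s: the brass finial stands upright at the middle of the cork mat, the black and white spools are back in their rack places, and the final top view shows the blue spool, red finial, tin and pink spool where they started.

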